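Check the shelf's edge clamps with a feeler and tighten the loose ones

TASK

Some of the three edge clamps (with coat hooks) that hold down the oak shelf board have worked loose. Put the loose keys lying on the board into the green bowl; then take the feeler from its cork mat and, from the left clamp to the right one as you face them, slide its blade along the board from your side under each clamp's pad, without forcing it: where it goes in past the pad's middle the clamp is loose, where it jams against the pad the clamp is sound and its knob is left alone. Turn the knob of every loose clamp clockwise until its pad touches the board and then a quarter turn more, and finish with the feeler lying flat on its mat, pointing as it did at first, and the other things on the shelf where they were.

Things in the scene. Friction and masses are not known exactly. Their poses are not given: they have to be found in the camera images.
- hook1: Stainless edge clamp with a coat hook, fixed at the shelf's front edge, leftmost (largest y); hook1, hook2, hook3 stand from left to right, all alike, 100 mm or more apart. Origin on its upright screw axis at the flat top of the shelf board (z = 0); z up, x away from the robot over the edge, yaw within 0.12 of world x. Its throat opens to -x, to the robot's side. Screw, pad and knob: see clamp_a.
- hook2: Edge clamp with coat hook, the middle one, as hook1. The 24 mm wide C frame: top arm from x = -12 to 48 mm at z = 24 to 34 mm above the board, spine at x = 40 to 48 mm beyond the board's edge, the coat hook hanging below the board.
- hook3: Edge clamp with coat hook, the rightmost (smallest y), as hook1.
- clamp_a: Boss, screw, pad and knob that sit in one of the three hooks; x, y of its origin = that hook's origin (its own yaw means nothing). clamp_a, b, c are alike; which hook has which varies. Steel boss 26 mm across at z = 19 to 36 mm. Below it the round rubber pad, 24 mm across, 8 mm thick. On top the black round knob, 38 mm across, 24 mm high, its middle 61 mm above the pad's underside.
- clamp_b: Boss, screw, pad and knob in another hook, as clamp_a. The pad's underside is on the board (z = 0) when sound and 4.5 to 5.5 mm above it when loose.
- clamp_c: Boss, screw, pad and knob in the remaining hook, as clamp_a.
- clamp_a_screw (a joint): Screw of clamp_a, rad, grows as its knob is turned clockwise seen from above: 0 = the pad touches the board; below 0 = loose, pad (and knob) raised 6 mm per turn. It turns easily (0.05 N m).
- clamp_a_knob (a joint): How far the knob of clamp_a is turned clockwise beyond the touch, rad: 0 until the pad touches, then it grows against a clearly stiffer turn (0.3 N m) and stays where it is left; 1.57 = a quarter turn; a sound clamp starts near 1.57. Turning back raises the pad first, so too much cannot be taken back.
- clamp_b_screw (a joint): Screw of clamp_b, as clamp_a_screw.
- clamp_b_knob (a joint): Turn beyond the touch of clamp_b, as clamp_a_knob.
- clamp_c_screw (a joint): Screw of clamp_c, as clamp_a_screw.
- clamp_c_knob (a joint): Turn beyond the touch of clamp_c, as clamp_a_knob.
- feeler: Feeler on the cork mat: steel blade 2 mm thick, 16 mm wide, and dark wooden handle 90 x 18 x 18 mm; 0.05 to 0.1 kg. The blade is flush with the handle's flat underside and runs 90 mm beyond the handle's end. Origin at the centre of the handle's underside, x towards the blade's tip (135 mm from the origin), z up; balance point about 25 mm ahead of the origin.
- feeler_tip (a point): Middle of the blade's free end, on its underside; x along the blade.
- mat: Cork mat, the feeler's place, 210 x 100 x 2 mm, fixed on the board at the left or the right. Origin at the centre of its underside, x along its length, away from the robot; the feeler starts on it lengthwise, tip towards the mat's +x, its origin about 45 mm to the -x side of the mat's centre.
- bowl: Green glass bowl, 140 mm across the rim, 50 mm high, 4 mm wall, on the side opposite the mat; origin at the centre of its underside.
- key1: Aluminium key lying flat on the board, one of one to three (the others are absent): 28 x 24 x 8 mm head, its middle at x = -18 mm, and 9 mm wide, 4 mm thick shank to x = 36 mm; origin near its middle at its underside, x along the shank.
- key2: Aluminium key, as key1; may be absent.
- key3: Aluminium key, as key1; may be absent.
- case: Grey reading glasses case, 155 x 60 x 40 mm, origin at its underside. Not part of the job.
- tyre_lever: Grey plastic tyre lever lying flat, 120 x 22 x 7 mm. Not part of the job.
- bike_light: Small round black bike light standing on the shelf, 36 mm across, 38 mm high. Not part of the job.

How it is judged (in metres and radians):
On the way, in this order (a step that is already met when the one before it is completed fails the run):
1. All the keys are in the bowl (horizontal distance between each of key1, key2, key3 and bowl below 0.062 m and height (world z) of each of key1, key2, key3 below 0.055 m), for 0.2 s.
2. The held feeler has tried the gap of hook1: its tip is in past the middle of the pad, or, with the pad down on the board, jams against its rim (contact force between the fingers and feeler above 0.5 N and ((x of feeler_tip in the frame of hook1 between 0.002 and 0.038 m and y of feeler_tip in the frame of hook1 between -0.012 and 0.012 m and z of feeler_tip in the frame of hook1 below 0.005 m) or (x of feeler_tip in the frame of hook1 between -0.03 and -0.004 m and y of feeler_tip in the frame of hook1 between -0.014 and 0.014 m and z of feeler_tip in the frame of hook1 below 0.007 m and ((horizontal distance between clamp_a and hook1 below 0.01 m and value of joint clamp_a_screw above -0.4 rad and contact force between feeler and clamp_a above 0.5 N) or (horizontal distance between clamp_b and hook1 below 0.01 m and value of joint clamp_b_screw above -0.4 rad and contact force between feeler and clamp_b above 0.5 N) or (horizontal distance between clamp_c and hook1 below 0.01 m and value of joint clamp_c_screw above -0.4 rad and contact force between feeler and clamp_c above 0.5 N))))), for 0.03 s.
3. The held feeler has tried the gap of hook2: its tip is in past the middle of the pad, or, with the pad down on the board, jams against its rim (contact force between the fingers and feeler above 0.5 N and ((x of feeler_tip in the frame of hook2 between 0.002 and 0.038 m and y of feeler_tip in the frame of hook2 between -0.012 and 0.012 m and z of feeler_tip in the frame of hook2 below 0.005 m) or (x of feeler_tip in the frame of hook2 between -0.03 and -0.004 m and y of feeler_tip in the frame of hook2 between -0.014 and 0.014 m and z of feeler_tip in the frame of hook2 below 0.007 m and ((horizontal distance between clamp_a and hook2 below 0.01 m and value of joint clamp_a_screw above -0.4 rad and contact force between feeler and clamp_a above 0.5 N) or (horizontal distance between clamp_b and hook2 below 0.01 m and value of joint clamp_b_screw above -0.4 rad and contact force between feeler and clamp_b above 0.5 N) or (horizontal distance between clamp_c and hook2 below 0.01 m and value of joint clamp_c_screw above -0.4 rad and contact force between feeler and clamp_c above 0.5 N))))), for 0.03 s.
4. The held feeler has tried the gap of hook3: its tip is in past the middle of the pad, or, with the pad down on the board, jams against its rim (contact force between the fingers and feeler above 0.5 N and ((x of feeler_tip in the frame of hook3 between 0.002 and 0.038 m and y of feeler_tip in the frame of hook3 between -0.012 and 0.012 m and z of feeler_tip in the frame of hook3 below 0.005 m) or (x of feeler_tip in the frame of hook3 between -0.03 and -0.004 m and y of feeler_tip in the frame of hook3 between -0.014 and 0.014 m and z of feeler_tip in the frame of hook3 below 0.007 m and ((horizontal distance between clamp_a and hook3 below 0.01 m and value of joint clamp_a_screw above -0.4 rad and contact force between feeler and clamp_a above 0.5 N) or (horizontal distance between clamp_b and hook3 below 0.01 m and value of joint clamp_b_screw above -0.4 rad and contact force between feeler and clamp_b above 0.5 N) or (horizontal distance between clamp_c and hook3 below 0.01 m and value of joint clamp_c_screw above -0.4 rad and contact force between feeler and clamp_c above 0.5 N))))), for 0.03 s.
At the end, for the whole second after the job is handed in: Every clamp: pad on the board (screw above -0.15 rad), knob 1.17 to 2.02 rad past the touch. Keys at rest in the bowl. Feeler flat and still on the mat, tip to the mat's +x, origin -105 to 15 mm along it from its centre and within 50 mm of its centre line (all of step 1 and value of joint each of clamp_a_screw, clamp_b_screw, clamp_c_screw above -0.15 rad and value of joint clamp_a_knob between 1.17 and 2.02 rad and value of joint clamp_b_knob between 1.17 and 2.02 rad and value of joint clamp_c_knob between 1.17 and 2.02 rad and linear speed of each of key1, key2, key3, feeler below 0.02 m/s and x of feeler in the frame of mat between -0.105 and 0.015 m and y of feeler in the frame of mat between -0.05 and 0.05 m and x of feeler_tip in the frame of mat above 0.02 m and y of feeler_tip in the frame of mat between -0.08 and 0.08 m and angle between feeler's own z axis and vertical below 0.1 rad and height (world z) of feeler below 0.008 m).
It fails at once if The feeler blade is forced against a clamp (more than 40 N) (contact force between feeler and clamp_a above 40 N or contact force between feeler and clamp_b above 40 N or contact force between feeler and clamp_c above 40 N).
It fails at once if The glass bowl is pushed more than 40 mm or tipped (distance of bowl from where it was at the start of the episode above 0.04 m or angle between bowl's own z axis and vertical above 0.4 rad).
It fails at once if Another thing on the shelf is pushed more than 50 mm (distance of any of case, tyre_lever, bike_light from where it was at the start of the episode above 0.05 m).
Of key1, key2, key3 only 1 to 3 are there at a start; the rules pass over those that are not, and their reading is None.
At some moment in a run one of feeler, key1, key2, key3 may be knocked a few centimetres aside while the robot is not near it.
Once in a run the grip may slacken for a moment while it holds something.
It also fails if it takes over 210 s, if anything falls off the work surface, if the arm or the gripper's body presses on something with over 40 N, if the wrist force passes 120 N, or if a joint passes its speed limit or range.

ROBOT

A 6-joint arm with a two-finger parallel gripper is mounted at the origin on the work surface. World frame = base frame: x ahead of the robot, y to its left, z up, the work surface at z = 0. Lengths are in m, angles in degrees, forces in N, time in s.
With the tool pointing down it reaches from about 0.35 to 1 m from the base axis. Payload 7.1 kg.
Tool frame: the origin (TCP) lies at the very end of the fingers, on their centre line; the grasp point (between the pads) lies behind it (robot.hold_point_z is the x of the grasp point in the tool frame, in m); x points along the fingers, z is the direction in which the jaws open and shut, and the axes are right-handed (so a half turn about x gives the same grasp; the last joint's range is limited). The gripper opens to 85 mm and grips with 20 to 120 N. Pads are 22 mm wide; open, the fingers measure 114 mm over their backs; the gripper's body (76 mm by 85 mm) begins 54 mm behind the grasp point. The pads swing forward as they close: fully open they stand 13 mm farther back than shut.
Start: joints at [70.245, 24.242, 93.386, -0, 62.372, -1.089], TCP at [0.2, 0.592, 0.231] pointing down, gripper open.
Joint ranges: [-172.04, 172.04], [-51.8, 120.97], [4.93, 147.93], [-75.15, 255.16], [6.16, 154.13], [-145.62, 145.62]. Speed limits (degrees/s): [136.94, 136.94, 172.46, 180, 180, 180].

INTERFACE

Orientations are given as a 3x3 rotation matrix whose columns are the frame's x, y, z axes.
In Python, from cell import robot, read_camera, calibration, finder gives the robot as it stands.
- The arm moves only by the tool step_arm, never from a script. Its argument "motion" is one flat list of numbers, 7 for each row, row after row: the shift along the tool's x, y, z in m, then the turn, a rotation vector about the tool's x, y, z in degrees, then the finger opening in m, from 0 to 0.0854. A call has 1 to 12 rows; each row shifts and turns the commanded pose from where the row before left it, along the tool's axes as they then stand; what a row does not reach is not made up. A row lasts 1/10 s, in which the tool goes at most 50 mm and 8.59 degrees, less where a joint would pass 70% of its speed; a pose out of reach is approached as far as the arm can. A call is refused whole if a number of a shift passes 0.05 or a number of a turn 8.59, either way. A call with a gripper value outside its range is refused whole. The fingers move at their own pace and stop on an object; "squeeze" is the grip in N (left out, the last holds). Time passes only in rows, so rows that do not move let the fingers close. It gives the time, the measured TCP pose, the force and the opening at its end, in the units of the state.
- robot.observe(): the state, without advancing time (a new reading comes with each control period).
- read_camera(name): name is "scene" or "top"; returns (picture, depth): 420x560x3 uint8, blue, green, red; 420x560 float32, m along the optical axis (not along the pixel's ray), 0 where there is no reading.
- calibration(name): a dict with "vfov" (degrees; the focal length in pixels is half the picture's height over the tangent of half this angle, whatever the lens; pixels are square), "cx", "cy" (the principal point, pixels), "T" (4x4, takes a point from camera to world coordinates). Camera axes: x right, y down, z forward; pixel columns grow to the right and rows downward; lengths in m; the calibration is good to about 2 mm. A picture is of the moment at which its call begins. calibration takes no time and is no camera call.
- robot.close_job(): hands the job in, once; it reports no verdict.
Trained networks look in the newest picture that a camera, given by its name, has taken for a name from the list of things; names that differ only in an ending like _2 or _b are one class to them, and where a whole thing is asked for, a point or a joint stands for the part that bears it (a point fixed in the world has none). Each returns a list of dicts, best first, with "conf" (0 to 1); they miss things now and then, are a little off and sometimes report something else, mostly with a low value. They report only what shows in the picture. A call takes as long as a camera call.
- finder.boxes_of(query, camera): "uv" ([column, row] in pixels, amid what is visible of it).
- finder.trace(query, camera): "region" (420x560 bool, what is visible of it) and "uv" ([column, row] in pixels, amid what is visible of it).
- finder.tip_of(query, camera): "uv" ([column, row] in pixels: a listed point, or the origin of a listed thing).
The state is a dict: "time": time; "joint_positions": joint angles; "qd": joint speeds; "joint_torque": joint torques, N m; "eef_pos": TCP position; "eef_rot": TCP orientation; "contact_force": force on the tool from outside, world axes, zero at the start; "ft_torque": the same for the moment, N m; "grip_width": finger opening in m.
Only numpy, scipy, OpenCV 4.12 (cv2) and the standard library are available. Lean on these libraries where they do the work, as an engineer would, in place of code of your own. Each camera call takes 0.05 s, during which the arm holds its last target.

## Working session

There is one attempt and no reset: what is moved stays moved. The work goes in short steps, Python scripts to look and compute and a tool call to move; the robot and the scene stay as the last step left them, time stands still between calls to the robot, and variables do not carry over. Pictures are saved under pics/ and viewed, and the job is handed in when it is done.

Besides the shell and the picture viewer there is one more tool, called in YAML: its name, and indented under it one key for each argument. step_arm: Moves the arm, as the interface text tells. Its arguments: {"type":"object","properties":{"motion":{"type":"array"},"squeeze":{"type":"number"}},"required":["motion"]}

```bash
ls -la; mkdir -p pics
python3 - <<'E'
from cell import robot, read_camera, calibration, finder
import cv2, numpy as np
print(robot.observe()); print([a for a in dir(robot) if a[0]!='_'], robot.hold_point_z)
for n in ("scene","top"):
    p,d=read_camera(n); cv2.imwrite(f"pics/{n}0.png",p); np.save(f"pics/{n}0_d.npy",d)
    c=calibration(n); print(n,c)
E
```

```text
total 12
drwxr-xr-x  3 agent agent 4096 Dec  7 14:43 .
drwxr-xr-x 23 root  root  4096 Dec  7 14:43 ..
drwxr-xr-x  2 agent agent 4096 Dec  7 14:43 pics
{'time': 0.0, 'joint_positions': array([ 7.02442824e+01,  2.42845497e+01,  9.34332490e+01, -1.56310998e-04,
        6.23712062e+01, -1.08857732e+00]), 'qd': array([ 0.05990887,  0.05775892, -0.11980676, -0.00604022,  0.11913103,
        0.05787313]), 'joint_torque': array([ 2.21563168e-03, -5.57365608e+01, -2.81758493e+01,  2.11521692e-04,
        7.23183839e-03, -9.56193162e-06]), 'eef_pos': array([0.19983077, 0.59160404, 0.23053194]), 'eef_rot': array([[-5.22800808e-04, -9.47394395e-01,  3.20068096e-01],
       [-1.46281492e-03,  3.20068522e-01,  9.47393266e-01],
       [-9.99998793e-01,  2.70975784e-05, -1.55319474e-03]]), 'contact_force': array([ 0.33708388,  0.83051607, -0.06494474]), 'ft_torque': array([ 0.01067384, -0.05592896, -0.03095793]), 'grip_width': 0.08544481264544072}
['IKError', 'close_job', 'hold_point_z', 'observe'] -0.0187
scene {'vfov': 53.13980831643609, 'cx': 284.167752309723, 'cy': 209.50714810336711, 'T': array([[-0.32235657,  0.6980235 , -0.63941335,  1.23078746],
       [ 0.94656704,  0.23065769, -0.22540602,  0.23972428],
       [-0.00985309, -0.67790871, -0.73508006,  0.83874256],
       [ 0.        ,  0.        ,  0.        ,  1.        ]])}
top {'vfov': 45.17247675181572, 'cx': 278.87546973723846, 'cy': 207.14567550143565, 'T': array([[-0.00380485, -0.97994908,  0.19921174,  0.26570434],
       [-0.99998574,  0.00298189, -0.00443094,  0.02080928],
       [ 0.00374807, -0.19922576, -0.97994645,  1.28053315],
       [ 0.        ,  0.        ,  0.        ,  1.        ]])}
```

View pics/scene0.png

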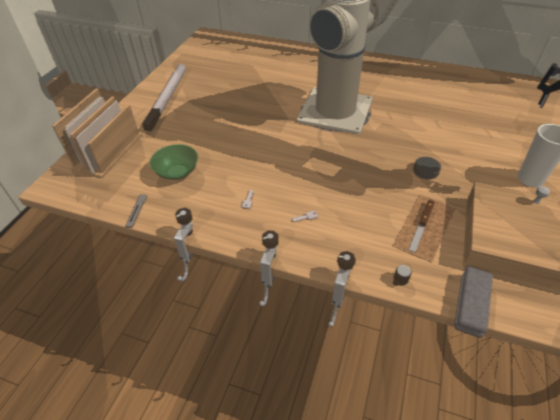

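View pics/top0.png

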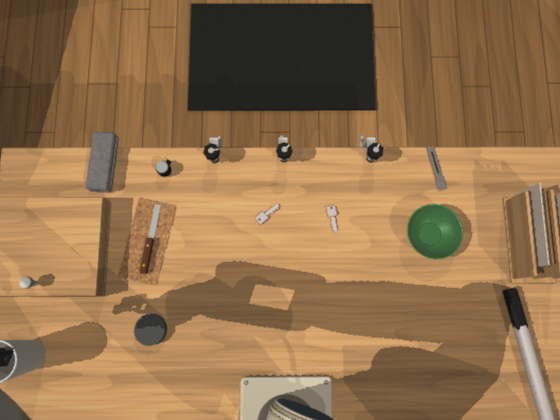

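```bash
cat > h.py <<'E'
from cell import robot, read_camera, calibration, finder
import cv2, numpy as np
np.set_printoptions(precision=4,suppress=True)
def K(n):
    c=calibration(n); f=210/np.tan(np.radians(c['vfov']/2)); return f,c['cx'],c['cy'],np.array(c['T'])
def ray(n,uv):
    f,cx,cy,T=K(n); d=np.array([(uv[0]-cx)/f,(uv[1]-cy)/f,1.0]); return T[:3,3],T[:3,:3]@d
def at_z(n,uv,z):
    o,d=ray(n,uv); return o+d*(z-o[2])/d[2]
def dep(n,uv,D):
    o,d=ray(n,uv); return o+d*D
def cloud(n,D):
    f,cx,cy,T=K(n); v,u=np.mgrid[0:420,0:560]
    c=np.stack([(u-cx)/f*D,(v-cy)/f*D,D],-1); return c@T[:3,:3].T+T[:3,3]
def tri(uv1,uv2,n1="scene",n2="top"):
    o1,d1=ray(n1,uv1);o2,d2=ray(n2,uv2); A=np.stack([d1,-d2],1)
    s=np.linalg.lstsq(A,o2-o1,rcond=None)[0]; a=o1+s[0]*d1;b=o2+s[1]*d2
    return (a+b)/2,np.linalg.norm(a-b)
def proj(n,P):
    f,cx,cy,T=K(n); q=T[:3,:3].T@(np.asarray(P)-T[:3,3]); return q[:2]/q[2]*f+[cx,cy]
def st():
    s=robot.observe(); print("t",round(s['time'],2),"pos",s['eef_pos'],"F",s['contact_force'],"M",s['ft_torque'],"w",round(s['grip_width'],4)); print("rot",s['eef_rot'].round(4).tolist(),"q",s['joint_positions'].round(1)); return s
E
python3 - <<'E'
from h import *
for q in ["hook1","clamp_a","feeler","feeler_tip","mat","bowl","key1","case","tyre_lever","bike_light"]:
    for n in ("scene","top"):
        try:
            r=finder.boxes_of(q,n); print(q,n,"box",[(np.round(x['uv'],1).tolist(),round(x['conf'],2)) for x in r[:4]])
            r=finder.tip_of(q,n); print(q,n,"tip",[(np.round(x['uv'],1).tolist(),round(x['conf'],2)) for x in r[:4]])
        except Exception as e: print(q,n,e)
print(robot.observe()['time'])
C=cloud("top",np.load("pics/top0_d.npy"))
for uv in [(50,250),(105,250),(115,250),(25,282),(150,330),(290,330),(200,240),(340,180),(245,350),(270,295),(5,355),(284,150),(525,230)]: print(uv,C[uv[1],uv[0]])
E
```

```text
hook1 scene box [([181.7, 245.8], 0.78), ([338.4, 290.5], 0.63), ([264.9, 270.6], 0.62)]
hook1 scene tip [([184.6, 231.8], 0.67), ([342.8, 278.6], 0.65), ([271.5, 254.4], 0.62), ([342.6, 274.5], 0.18)]
hook1 top box [([365.6, 140.0], 0.46)]
hook1 top tip [([270.2, 215.4], 0.51), ([212.5, 157.5], 0.46), ([370.7, 157.1], 0.43), ([145.7, 242.0], 0.34)]
clamp_a scene box [([344.7, 261.0], 0.82), ([425.6, 225.3], 0.72), ([272.7, 241.5], 0.71), ([188.9, 215.8], 0.58)]
clamp_a scene tip [([271.8, 257.8], 0.84), ([184.3, 232.2], 0.73), ([190.2, 232.6], 0.53), ([342.4, 271.7], 0.52)]
clamp_a top box [([281.4, 148.4], 0.77), ([376.5, 151.2], 0.53)]
clamp_a top tip [([371.8, 157.3], 0.74), ([282.2, 159.8], 0.62), ([212.3, 158.8], 0.58), ([427.0, 235.9], 0.47)]
feeler scene box [([421.2, 226.6], 0.85)]
feeler scene tip [([426.6, 212.5], 0.62), ([188.5, 233.1], 0.23)]
feeler top box [([148.5, 250.0], 0.84)]
feeler top tip [([146.7, 259.2], 0.7)]
feeler_tip scene box [([422.3, 225.3], 0.95)]
feeler_tip scene tip [([413.0, 251.6], 0.82), ([246.6, 199.1], 0.31)]
feeler_tip top box [([146.8, 243.6], 
[... 1207 characters left out ...]
yre_lever top tip [([434.8, 165.5], 0.57)]
bike_light scene box [([403.2, 272.9], 0.84), ([269.9, 237.2], 0.37)]
bike_light scene tip [([402.7, 276.9], 0.68)]
bike_light top box [([165.2, 168.9], 0.58)]
bike_light top tip [([165.3, 170.8], 0.72)]
2.1
(50, 250) [0.4088 0.5668 0.0669]
(105, 250) [0.4139 0.4507 0.0195]
(115, 250) [0.4158 0.4309 0.0031]
(25, 282) [0.3304 0.5986 0.1093]
(150, 330) [0.2189 0.328  0.0234]
(290, 330) [ 0.2166 -0.0113 -0.003 ]
(200, 240) [0.4407 0.2163 0.0025]
(340, 180) [ 0.598  -0.1453  0.0001]
(245, 350) [ 0.1693  0.0995 -0.0037]
(270, 295) [0.302  0.0381 0.0004]
(5, 355) [0.1861 0.5211 0.3149]
(284, 150) [0.6538 0.0021 0.0825]
(525, 230) [ 0.4481 -0.5656  0.1035]
```

Run:
```python
from h import *
p=cv2.imread("pics/top0.png"); s=cv2.imread("pics/scene0.png")
a=cv2.resize(p[195:240,245:350],None,fx=7,fy=7,interpolation=cv2.INTER_CUBIC)
b=cv2.resize(s[180:235,230:335],None,fx=5,fy=5,interpolation=cv2.INTER_CUBIC)
cv2.imwrite("pics/keys_top.png",a); cv2.imwrite("pics/keys_sc.png",b)
a=cv2.resize(p[130:175,190:395],None,fx=3.9,fy=3.9,interpolation=cv2.INTER_CUBIC)
cv2.imwrite("pics/hooks_top.png",a)
b=cv2.resize(s[195:325,160:370],None,fx=3.8,fy=3.8,interpolation=cv2.INTER_CUBIC); cv2.imwrite("pics/hooks_sc.png",b)
for q,u1,u2 in [("feeler",(426.6,212.5),(146.7,259.2)),("tip",(413,251.6),(155.2,204.6)),("mat",(424.3,223.8),(145.9,239.2)),("bowl",(177.4,173.7),(429.6,235.8)),("keyR",(245.2,201.9),(333.8,218.4)),("keyL",(308.1,219.9),(266.8,213.3)),("h3",(184.6,231.8),(371.5,157.1)),("h2",(271.6,256),(282.2,159.8)),("h1",(342.6,275),(212.4,158)),("case",(468.5,304.7),(107.3,164.7)),("lever",(136,209),(434.8,165.5)),("light",(402.7,276.9),(165.3,170.8))]:
    P,e=tri(u1,u2); print(q,P,round(e,4),"top@0",at_z("top",u2,0.0)[:2],"sc@0",at_z("scene",u1,0)[:2])
# masks of keys
for n in("scene","top"):
    read_camera(n)
    for r in finder.trace("key1",n):
        m=r['region']; print(n,r['uv'],round(r['conf'],2),m.sum())
```

```text
feeler [0.3924 0.3497 0.0011] 0.0006 top@0 [0.3925 0.3503] sc@0 [0.3915 0.3495]
tip [ 0.5341  0.3334 -0.0009] 0.0038 top@0 [0.5337 0.3352] sc@0 [0.5353 0.3314]
mat [0.4424 0.3495 0.0097] 0.0054 top@0 [0.4435 0.3548] sc@0 [0.4341 0.348 ]
bowl [ 0.4516 -0.3744 -0.0134] 0.0011 top@0 [ 0.4499 -0.3708] sc@0 [ 0.4639 -0.3641]
keyR [ 0.4988 -0.1305 -0.0101] 0.006 top@0 [ 0.496  -0.1265] sc@0 [ 0.5079 -0.1291]
keyL [ 0.5106  0.0498 -0.0081] 0.0069 top@0 [0.5099 0.0463] sc@0 [0.5168 0.055 ]
h3 [ 0.6599 -0.232   0.0049] 0.0055 top@0 [ 0.6603 -0.2304] sc@0 [ 0.657  -0.2377]
h2 [ 0.6553  0.004  -0.0043] 0.0036 top@0 [0.6535 0.0058] sc@0 [0.6586 0.0034]
h1 [0.6587 0.186  0.0028] 0.0073 top@0 [0.6589 0.19  ] sc@0 [0.6577 0.1822]
case [ 0.6428  0.4681 -0.0049] 0.0011 top@0 [0.6413 0.4658] sc@0 [0.646  0.4674]
lever [ 0.6341 -0.3937  0.0106] 0.0015 top@0 [ 0.6368 -0.3964] sc@0 [ 0.6265 -0.4026]
light [0.6226 0.3145 0.005 ] 0.0057 top@0 [0.6243 0.3127] sc@0 [0.6182 0.3178]
scene [249.1, 203.0] 0.58 97
scene [270.0, 237.1] 0.58 265
scene [312.1, 216.7] 0.45 124
scene [348.4, 260.1] 0.27 265
top [433.1, 167.4] 0.75 324
top [262.5, 218.7] 0.63 132
top [331.2, 216.0] 0.57 142
```

View pics/keys_top.png

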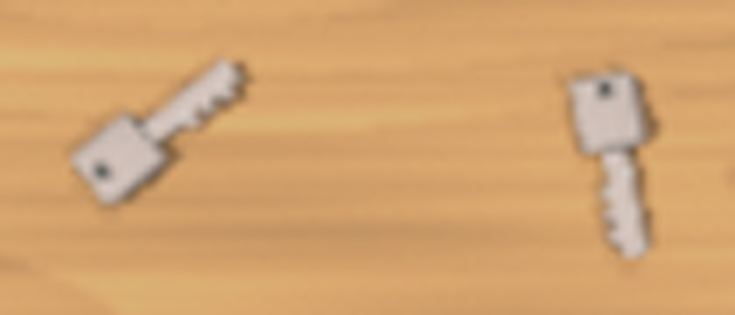

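View pics/hooks_sc.png

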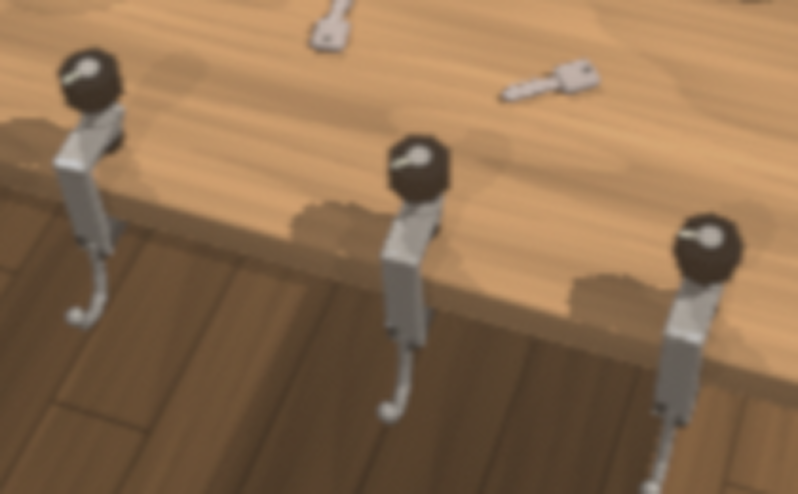

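View pics/hooks_top.png

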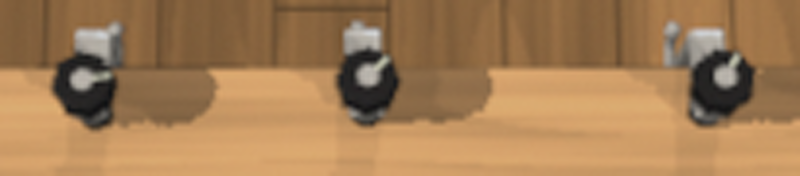

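```bash
cat > keys.py <<'E'
from h import *
def keyseg(n,p,box):
    u0,v0,u1,v1=box
    hsv=cv2.cvtColor(p,cv2.COLOR_BGR2HSV); m=((hsv[...,1]<75)&(hsv[...,2]>95)).astype(np.uint8)
    mm=np.zeros_like(m); mm[v0:v1,u0:u1]=m[v0:v1,u0:u1]
    k,l,s,c=cv2.connectedComponentsWithStats(mm); out=[]
    for i in range(1,k):
        if s[i,4]<50: continue
        v,u=np.nonzero(l==i); P=np.array([at_z(n,(a,b),0.006)[:2] for a,b in zip(u,v)])
        out.append(P)
    return out
def fit(P):
    # model overlap: head 28x24 centre -18, shank 9 wide from -4..36
    from scipy.optimize import minimize
    def inside(Q):
        h=(abs(Q[:,0]+18)<14)&(abs(Q[:,1])<12); s=(Q[:,0]>-4)&(Q[:,0]<36)&(abs(Q[:,1])<4.5); return h|s
    g=np.stack(np.meshgrid(np.arange(-32,37,1.),np.arange(-12,13,1.)),-1).reshape(-1,2); g=g[inside(g)]
    from scipy.spatial import cKDTree
    t=cKDTree(P*1000); c=P.mean(0)*1000; best=None
    mu=g.mean(0)
    for a in np.arange(0,360,3):
        for it in range(1):
            def cost(x):
                R=np.array([[np.cos(x[2]),-np.sin(x[2])],[np.sin(x[2]),np.cos(x[2])]])
                G=g@R.T+x[:2]; d1=t.query(G)[0]; d2=cKDTree(G).query(P*1000)[0]
                return np.mean(d1**2)+np.mean(d2**2)
            r=np.radians(a);R=np.array([[np.cos(r),-np.sin(r)],[np.sin(r),np.cos(r)]])
            x0=np.array([*(c-R@mu),r]); f=cost(x0)
            if best is None or f<best[0]: best=(f,x0,cost)
    s=minimize(best[2],best[1],method='Nelder-Mead',options=dict(xatol=.05,fatol=.01,initial_simplex=np.array([best[1],best[1]+[3,0,0],best[1]+[0,3,0],best[1]+[0,0,.1]])))
    return s.x[:2]/1000,np.degrees(s.x[2]),s.fun
E
python3 - <<'E'
from keys import *
for n,box in (("top",(240,190,360,245)),("scene",(230,180,335,230))):
    p=cv2.imread(f"pics/{n}0.png")
    for P in keyseg(n,p,box):
        o,a,f=fit(P); h=o+0.018*np.array([-np.cos(np.radians(a)),-np.sin(np.radians(a))])
        print(n,len(P),"org",o,"yaw",a,"cost",f,"head",h)
E
```

```text
top 171 org [0.509  0.0457] yaw 307.47134446141246 cost 1.5816894976999918 head [0.498 0.06 ]
top 174 org [ 0.4974 -0.1226] yaw 188.4669085677356 cost 1.6743732293383982 head [ 0.5152 -0.1199]
scene 113 org [ 0.5004 -0.123 ] yaw 187.5240814655571 cost 2.435796189490425 head [ 0.5182 -0.1206]
scene 135 org [0.5126 0.0445] yaw 307.23416478386844 cost 2.4906208331015405 head [0.5017 0.0588]
```

Run:
```python
from h import *
for n in("top","scene"):
    p=cv2.imread(f"pics/{n}0.png"); hsv=cv2.cvtColor(p,cv2.COLOR_BGR2HSV)
    m=((hsv[...,0]>40)&(hsv[...,0]<85)&(hsv[...,1]>80)).astype(np.uint8)
    k,l,s,c=cv2.connectedComponentsWithStats(m); i=1+np.argmax(s[1:,4]); 
    cn=max(cv2.findContours((l==i).astype(np.uint8),0,1)[0],key=len); h=cv2.convexHull(cn)[:,0]
    P=np.array([at_z(n,q,0.05)[:2] for q in h]); (x,y),r=cv2.minEnclosingCircle((P*1000).astype(np.float32)); print(n,"bowl rim",x,y,r,s[i])
    # dark knobs: top discs
    m=(p.max(2)<60).astype(np.uint8)
    k,l,s,c=cv2.connectedComponentsWithStats(m)
    for i in range(1,k):
        if 60<s[i,4]<600: 
            print(n,s[i],c[i],at_z(n,c[i],0.073)[:2], at_z(n,c[i],0.061)[:2])
```

```text
top bowl rim 454.9217834472656 -368.745361328125 68.51453399658203 [ 407  204   56   55 2382]
top [277 143  15  16 136] [283.6029 151.3456] [0.6533 0.003 ] [0.6572 0.0028]
top [367 143  16  17 142] [374.2676 151.7394] [ 0.6517 -0.2235] [ 0.6556 -0.2259]
top [204 144  16  17 143] [211.1329 152.2028] [0.6516 0.1838] [0.6554 0.1854]
top [159 160  12  16  70] [166.6429 169.6714] [0.6067 0.2929] [0.6101 0.2956]
top [503 288  25  41 564] [514.3316 307.383 ] [ 0.2691 -0.5371] [ 0.2691 -0.5427]
top [137 314  30  28 304] [152.0987 322.0164] [0.2389 0.3119] [0.2386 0.3148]
top [  0 348  13  19 194] [  4.8866 356.3247] [0.1633 0.6463] [0.1622 0.6525]
top [278 399  55  21 423] [303.9976 409.5366] [ 0.0448 -0.0396] [ 0.0426 -0.0402]
scene bowl rim 465.497802734375 -365.95269775390625 73.22088623046875 [ 150  145   45   33 1097]
scene [538  65  22  39 314] [549.1975  81.8217] [-0.2789  0.6717] [-0.3026  0.6785]
scene [144 113  15  17  83] [151.0482 123.012 ] [ 0.3504 -0.501 ] [ 0.3366 -0.5126]
scene [  0 208  29  29  91] [ 12.7033 222.1648] [ 0.8117 -0.6091] [ 0.8052 -0.6224]
```

```bash
cat >> h.py <<'E'
def plan(pos,jaw,q=True):
    s=robot.observe(); R=s['eef_rot']; cur=np.degrees(np.arctan2(R[1,2],R[0,2]))
    t=(cur-jaw+180)%360-180; j=np.radians(jaw); d=np.array(pos)-s['eef_pos']
    z=np.array([np.cos(j),np.sin(j),0]); y=np.array([-np.sin(j),np.cos(j),0])
    print("turn x %.2f deg (%.1f rows)"%(t,abs(t)/8.59),"then shift x %.4f y %.4f z %.4f  n=%.1f"%(-d[2],y@d,z@d,np.linalg.norm(d)/.05),"tilt",(R[:,0]+[0,0,1]).round(4),"q6",s['joint_positions'][5].round(1))
E
python3 -c "
from h import *
plan((.5,.0595,.06),37)"
```

```text
turn x 34.33 deg (4.0 rows) then shift x 0.1713 y -0.6059 z -0.0810  n=12.7 tilt [-0. -0.  0.] q6 -1.1
```

step_arm:
  motion: [0,0,0,8.58,0,0,0.05,0,0,0,8.58,0,0,0.05,0,0,0,8.58,0,0,0.05,0,0,0,8.58,0,0,0.05,0,-0.04,-0.005,0,0,0,0.05,0,-0.04,-0.005,0,0,0,0.05,0,-0.04,-0.005,0,0,0,0.05,0,-0.04,-0.005,0,0,0,0.05,0,-0.04,-0.005,0,0,0,0.05,0,-0.04,-0.005,0,0,0,0.05,0,-0.04,-0.005,0,0,0,0.05,0,-0.04,-0.005,0,0,0,0.05]
  squeeze: 40

```text
time: 3.5
eef_pos: [0.3613, 0.3111, 0.2316]
eef_rot: [[0.0, -0.602, 0.798], [0.0, 0.798, 0.602], [-1.0, -0.0, 0.001]]
contact_force: [0.2, 0.2, -0.1]
grip_width: 0.05
```

step_arm:
  motion: [0.01,-0.04,-0.005,0,0,0,0.05,0.01,-0.04,-0.005,0,0,0,0.05,0.02,-0.04,-0.005,0,0,0,0.05,0.02,-0.04,-0.005,0,0,0,0.05,0.02,-0.04,-0.005,0,0,0,0.05,0.02,-0.04,-0.005,0,0,0,0.05,0.02,-0.04,-0.005,0,0,0,0.05,0,0,0,0,0,0,0.05]

```text
time: 4.3
eef_pos: [0.5024, 0.0644, 0.1093]
eef_rot: [[-0.002, -0.599, 0.801], [-0.001, 0.801, 0.599], [-1.0, 0.0, -0.002]]
contact_force: [-0.3, 0.1, -0.9]
grip_width: 0.0498
```

```bash
python3 -c "
from h import *
st();plan((.5,.0595,.04),37)"
```

```text
t 4.3 pos [0.5024 0.0644 0.1093] F [-0.3272  0.1419 -0.9452] M [ 0.0565  0.0261 -0.0263] w 0.0498
rot [[-0.0017, -0.5986, 0.801], [-0.0007, 0.801, 0.5986], [-1.0, 0.0004, -0.0018]] q [  6.   25.2 112.8  -0.   42.2 -30.8]
turn x -0.23 deg (0.0 rows) then shift x 0.0693 y -0.0025 z -0.0048  n=1.4 tilt [-0.0017 -0.0007  0.    ] q6 -30.8
```

step_arm:
  motion: [0.03,-0.0025,-0.005,0,0,0,0.05,0.035,0,0,0,0,0,0.05,0,0,0,0,0,0,0.05,0,0,0,0,0,0,0.05]

```text
time: 4.7
eef_pos: [0.4985, 0.0633, 0.0466]
eef_rot: [[-0.001, -0.602, 0.798], [-0.0, 0.798, 0.602], [-1.0, 0.001, -0.001]]
contact_force: [0.3, 0.5, -0.4]
grip_width: 0.0502
```

```bash
python3 -c "
from h import *
st();plan((.5,.0595,.003),37)
p,d=read_camera('scene'); cv2.imwrite('pics/s1.png',cv2.resize(p[150:260,230:390],None,fx=5,fy=5))"
```

```text
t 4.7 pos [0.4985 0.0633 0.0466] F [ 0.275   0.495  -0.3587] M [0.0471 0.0396 0.0636] w 0.0502
rot [[-0.0013, -0.6023, 0.7982], [-0.0001, 0.7982, 0.6023], [-1.0, 0.0007, -0.0011]] q [  5.9  31.5 114.3   0.   34.2 -31.2]
turn x 0.04 deg (0.0 rows) then shift x 0.0436 y -0.0039 z -0.0011  n=0.9 tilt [-0.0013 -0.0001  0.    ] q6 -31.2
```

View pics/s1.png

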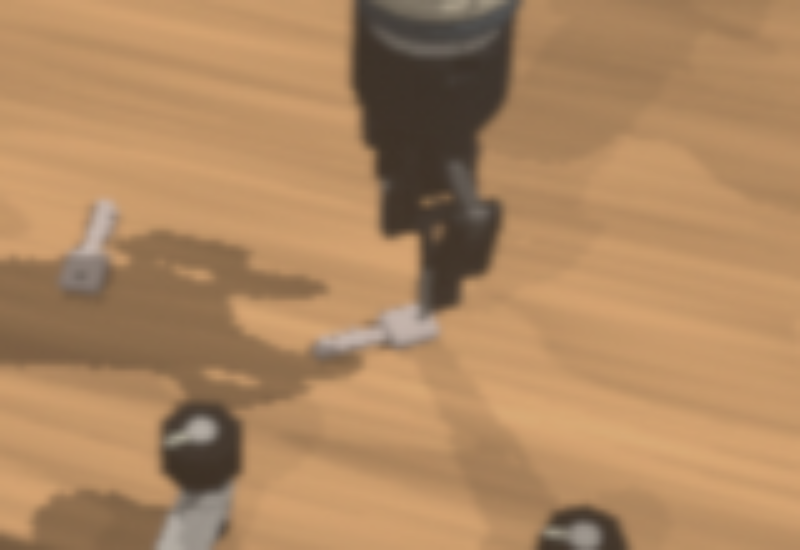

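step_arm:
  motion: [0.02,-0.004,-0.001,0,0,0,0.05,0.02,0,0,0,0,0,0.05,0.003,0,0,0,0,0,0.05,0,0,0,0,0,0,0.05,0,0,0,0,0,0,0.05]

```text
time: 5.25
eef_pos: [0.5014, 0.0594, 0.0047]
eef_rot: [[0.002, -0.602, 0.798], [0.0, 0.798, 0.602], [-1.0, -0.001, 0.002]]
contact_force: [0.0, -0.1, 0.1]
grip_width: 0.0501
```

step_arm:
  motion: [0,0,0,0,0,0,0.01,0,0,0,0,0,0,0.01,0,0,0,0,0,0,0.01,0,0,0,0,0,0,0.01,0,0,0,0,0,0,0.01]

```text
time: 5.75
eef_pos: [0.501, 0.0592, 0.0044]
eef_rot: [[0.001, -0.602, 0.798], [0.0, 0.798, 0.602], [-1.0, -0.001, 0.001]]
contact_force: [-1.9, -0.2, 9.5]
grip_width: 0.0222
```

step_arm:
  motion: [-0.03,0,0,0,0,0,0.01,-0.04,0,0,0,0,0,0.01,-0.03,0,0,0,0,0,0.01,0,0,0,0,0,0,0.01,0,0,0,0,0,0,0.01]

```text
time: 6.25
eef_pos: [0.5008, 0.0591, 0.1041]
eef_rot: [[0.002, -0.602, 0.799], [0.0, 0.799, 0.602], [-1.0, -0.001, 0.002]]
contact_force: [0.0, 0.5, -1.0]
grip_width: 0.0221
```

```bash
python3 -c "
from h import *
st();plan((.446,-.354,.105),37)
p,d=read_camera('scene'); cv2.imwrite('pics/s2.png',cv2.resize(p[120:260,210:390],None,fx=4,fy=4))"
```

```text
t 6.25 pos [0.5008 0.0591 0.1041] F [ 0.0477  0.5236 -1.0112] M [-0.0088 -0.0004 -0.0032] w 0.0221
rot [[0.0019, -0.602, 0.7985], [0.0002, 0.7985, 0.602], [-1.0, -0.001, 0.0017]] q [  5.4  25.5 113.3  -0.   41.1 -31.6]
turn x 0.01 deg (0.0 rows) then shift x -0.0009 y -0.2969 z -0.2924  n=8.3 tilt [0.0019 0.0002 0.    ] q6 -31.6
```

View pics/s2.png

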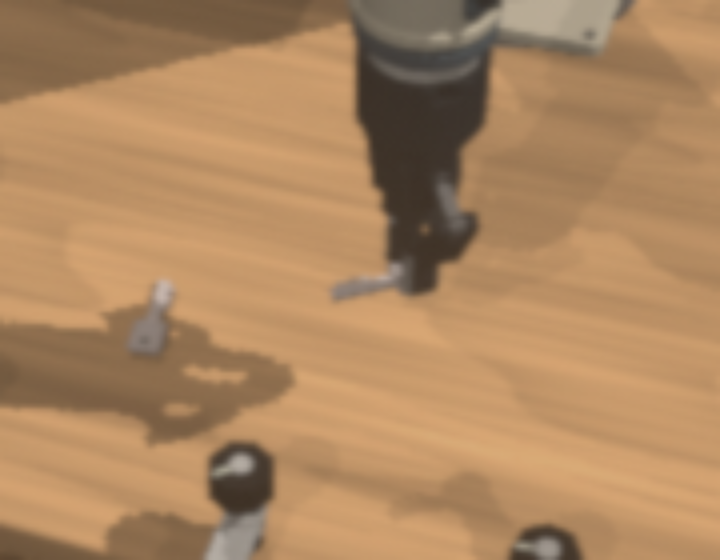

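step_arm:
  motion: [0,-0.033,-0.0325,0,0,0,0.01,0,-0.033,-0.0325,0,0,0,0.01,0,-0.033,-0.0325,0,0,0,0.01,0,-0.033,-0.0325,0,0,0,0.01,0,-0.033,-0.0325,0,0,0,0.01,0,-0.033,-0.0325,0,0,0,0.01,0,-0.033,-0.0325,0,0,0,0.01,0,-0.033,-0.0325,0,0,0,0.01,0,-0.033,-0.0325,0,0,0,0.01,0.03,0,0,0,0,0,0.01,0.02,0,0,0,0,0,0.01,0,0,0,0,0,0,0.01]

```text
time: 7.5
eef_pos: [0.4427, -0.3525, 0.0491]
eef_rot: [[-0.006, -0.601, 0.799], [0.005, 0.799, 0.601], [-1.0, 0.008, -0.002]]
contact_force: [-0.4, 0.4, -0.3]
grip_width: 0.0223
```

```bash
python3 -c "
from h import *
st();plan((.446,-.354,.045),37)
p,d=read_camera('scene'); a=cv2.resize(p[60:230,90:290],None,fx=3,fy=3)
p,d=read_camera('top'); b=cv2.resize(p[170:290,360:500],None,fx=4,fy=4)
cv2.imwrite('pics/s3.png',a);cv2.imwrite('pics/t3.png',b)"
```

```text
t 7.5 pos [ 0.4427 -0.3525  0.0491] F [-0.4413  0.4328 -0.3188] M [ 0.0132 -0.0089 -0.0584] w 0.0223
rot [[-0.0064, -0.6011, 0.7991], [0.0053, 0.7991, 0.6012], [-1.0, 0.0081, -0.0019]] q [-39.7  34.8 105.9   0.   39.7 -76.7]
turn x -0.05 deg (0.0 rows) then shift x 0.0041 y -0.0032 z 0.0017  n=0.1 tilt [-0.0064  0.0053  0.    ] q6 -76.7
```

View pics/s3.png

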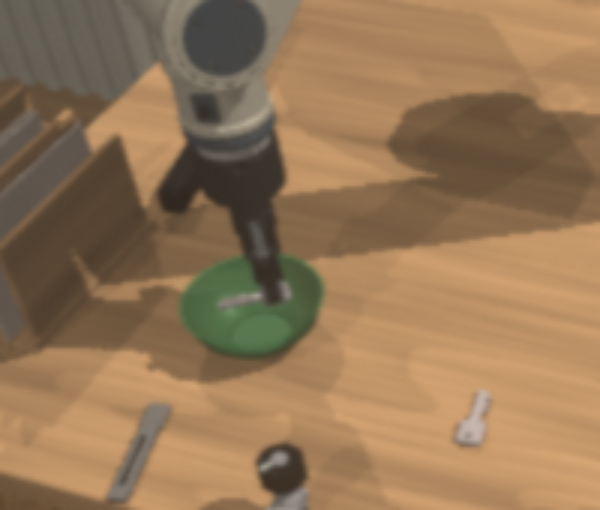

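View pics/t3.png

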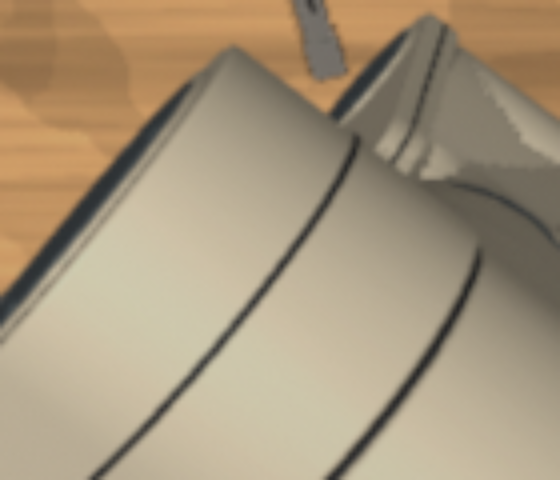

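step_arm:
  motion: [0.008,-0.003,0.004,0,0,0,0.01,0,0,0,0,0,0,0.04,0,0,0,0,0,0,0.04,0,0,0,0,0,0,0.04,-0.03,0,0,0,0,0,0.04,-0.04,0,0,0,0,0,0.04,0,0,0,0,0,0,0.04]

```text
time: 8.3
eef_pos: [0.4534, -0.3563, 0.1204]
eef_rot: [[0.007, -0.602, 0.798], [-0.006, 0.798, 0.602], [-1.0, -0.009, 0.002]]
contact_force: [-0.0, -0.2, 0.5]
grip_width: 0.0399
```

```bash
python3 -c "
from keys import *
st()
p,d=read_camera('scene'); cv2.imwrite('pics/s4.png',p)
for P in keyseg('scene',p,(230,180,335,230)):
    o,a,f=fit(P);print('sc',o,a,f)
plan((.517,-.1200,.06),98)
plan((.517,-.1200,.06),-82)
"
```

```text
t 8.3 pos [ 0.4534 -0.3563  0.1204] F [-0.0443 -0.2444  0.505 ] M [-0.0572 -0.0067 -0.0431] w 0.0399
rot [[0.0069, -0.6021, 0.7984], [-0.0057, 0.7984, 0.6021], [-1.0, -0.0087, 0.0021]] q [-39.3  28.6 104.   -0.   46.9 -76.4]
sc [ 0.5004 -0.123 ] 187.5240814655571 2.435796189490425
turn x -60.98 deg (7.1 rows) then shift x 0.0583 y -0.0968 z 0.2242  n=5.0 tilt [ 0.0047 -0.0039  0.    ] q6 -76.4
turn x 119.02 deg (13.9 rows) then shift x 0.0583 y 0.0968 z -0.2242  n=5.0 tilt [ 0.0047 -0.0039  0.    ] q6 -76.4
```

View pics/s4.png

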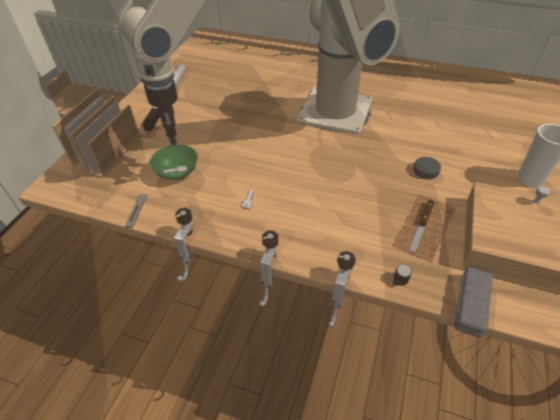

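step_arm:
  motion: [0,0,0,-8.55,0,0,0.05,0,0,0,-8.55,0,0,0.05,0,0,0,-8.55,0,0,0.05,0,0,0,-8.55,0,0,0.05,0,0,0,-8.55,0,0,0.05,0,0,0,-8.55,0,0,0.05,0,0,0,-8.55,0,0,0.05,0,-0.016,0.037,-1,0,0,0.05,0,-0.016,0.037,0,0,0,0.05,0,-0.016,0.037,0,0,0,0.05,0.01,-0.016,0.037,0,0,0,0.05]

```text
time: 9.45
eef_pos: [0.4949, -0.1978, 0.1054]
eef_rot: [[0.001, -0.991, -0.136], [-0.0, -0.136, 0.991], [-1.0, -0.001, -0.001]]
contact_force: [1.0, -0.7, 0.8]
grip_width: 0.0497
```

step_arm:
  motion: [0.02,-0.016,0.037,0,0,0,0.05,0.02,-0.016,0.037,0,0,0,0.05,0.01,0,0,0,0,0,0.05,0,0,0,0,0,0,0.05,0,0,0,0,0,0,0.05]

```text
time: 9.95
eef_pos: [0.5157, -0.1218, 0.055]
eef_rot: [[-0.001, -0.991, -0.137], [0.0, -0.137, 0.991], [-1.0, 0.001, 0.0]]
contact_force: [-1.0, -0.2, 0.5]
grip_width: 0.0501
```

```bash
python3 -c "
from keys import *
st()
plan((.517,-.1200,.004),98)
"
```

```text
t 9.95 pos [ 0.5157 -0.1218  0.055 ] F [-0.9584 -0.1539  0.4509] M [-0.0572  0.0167  0.0285] w 0.0501
rot [[-0.0009, -0.9906, -0.1366], [0.0001, -0.1366, 0.9906], [-1.0, 0.0009, 0.0002]] q [ -14.6   32.1  110.8   -0.    37.2 -112.4]
turn x -0.15 deg (0.0 rows) then shift x 0.0510 y -0.0016 z 0.0016  n=1.0 tilt [-0.0009  0.0001  0.    ] q6 -112.4
```

step_arm:
  motion: [0.03,-0.0015,0.0015,0,0,0,0.05,0.02,0,0,0,0,0,0.05,0,0,0,0,0,0,0.05,0,0,0,0,0,0,0.05,0,0,0,0,0,0,0.01,0,0,0,0,0,0,0.01,0,0,0,0,0,0,0.01,0,0,0,0,0,0,0.01,0,0,0,0,0,0,0.01]

```text
time: 10.85
eef_pos: [0.5182, -0.1201, 0.0067]
eef_rot: [[0.002, -0.991, -0.137], [-0.001, -0.137, 0.991], [-1.0, -0.002, -0.001]]
contact_force: [-1.7, -2.0, 5.7]
grip_width: 0.0218
```

step_arm:
  motion: [-0.03,0,0,0,0,0,0.01,-0.04,0,0,0,0,0,0.01,-0.03,0,0,0,0,0,0.01,0,0,0,0,0,0,0.01,0,0,0,0,0,0,0.01]

```text
time: 11.35
eef_pos: [0.5179, -0.1197, 0.1064]
eef_rot: [[0.002, -0.991, -0.137], [-0.001, -0.137, 0.991], [-1.0, -0.002, -0.001]]
contact_force: [-0.2, 1.0, -0.8]
grip_width: 0.0207
```

```bash
python3 -c "
from h import *
st();plan((.475,-.3665,.105),98)
p,d=read_camera('scene'); cv2.imwrite('pics/s5.png',cv2.resize(p[80:260,130:330],None,fx=3,fy=3))"
```

```text
t 11.35 pos [ 0.5179 -0.1197  0.1064] F [-0.18    1.0043 -0.7787] M [-0.0007  0.0606  0.021 ] w 0.0207
rot [[0.0024, -0.9906, -0.1368], [-0.0006, -0.1368, 0.9906], [-1.0, -0.0023, -0.0009]] q [ -14.3   27.   109.9    0.    43.  -112.2]
turn x -0.14 deg (0.0 rows) then shift x 0.0014 y 0.0768 z -0.2384  n=5.0 tilt [ 0.0024 -0.0006  0.    ] q6 -112.2
```

View pics/s5.png

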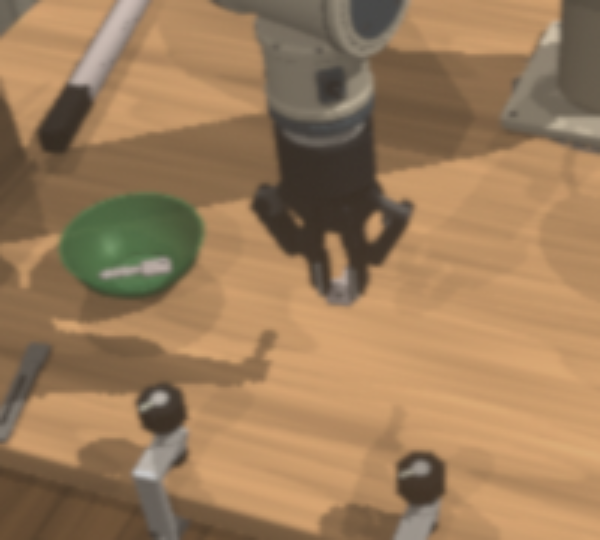

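step_arm:
  motion: [0,0.0128,-0.0397,0,0,0,0.01,0,0.0128,-0.0397,0,0,0,0.01,0,0.0128,-0.0397,0,0,0,0.01,0,0.0128,-0.0397,0,0,0,0.01,0,0.0128,-0.0397,0,0,0,0.01,0,0.0128,-0.0397,0,0,0,0.01,0.03,0,0,0,0,0,0.01,0.025,0,0,0,0,0,0.01,0,0,0,0,0,0,0.01,0,0,0,0,0,0,0.01]

```text
time: 12.4
eef_pos: [0.473, -0.3653, 0.0491]
eef_rot: [[-0.003, -0.991, -0.137], [0.002, -0.137, 0.991], [-1.0, 0.002, 0.002]]
contact_force: [0.1, 0.2, 1.0]
grip_width: 0.021
```

```bash
python3 -c "
from h import *
st();plan((.475,-.3665,.05),98)
p,d=read_camera('scene'); cv2.imwrite('pics/s6.png',cv2.resize(p[80:260,130:330],None,fx=3,fy=3))"
```

```text
t 12.4 pos [ 0.473  -0.3653  0.0491] F [0.0755 0.2257 0.958 ] M [ 0.0268 -0.0053 -0.0045] w 0.021
rot [[-0.0025, -0.9906, -0.1369], [0.002, -0.1369, 0.9906], [-1.0, 0.0022, 0.0024]] q [ -38.8   36.6  102.     0.    41.7 -136.7]
turn x -0.13 deg (0.0 rows) then shift x -0.0009 y -0.0018 z -0.0014  n=0.0 tilt [-0.0025  0.002   0.    ] q6 -136.7
```

View pics/s6.png

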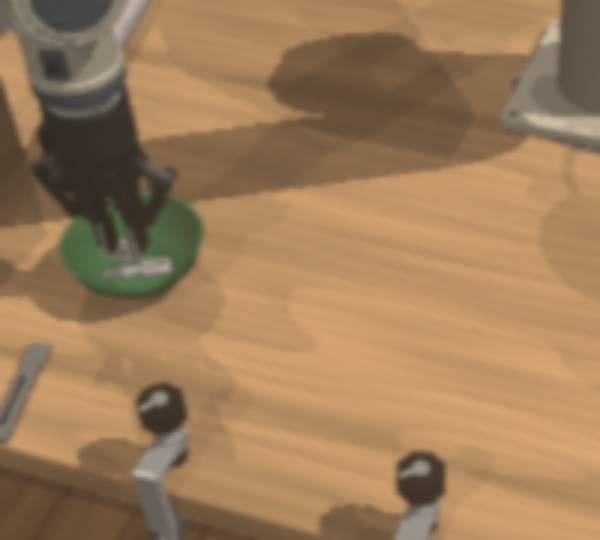

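step_arm:
  motion: [0.008,0,0,0,0,0,0.01,0,0,0,0,0,0,0.04,0,0,0,0,0,0,0.04,0,0,0,0,0,0,0.04,-0.03,0,0,0,0,0,0.04,-0.05,0,0,0,0,0,0.04,-0.05,0,0,0,0,0,0.04]

```text
time: 13.15
eef_pos: [0.4734, -0.3656, 0.1734]
eef_rot: [[-0.001, -0.991, -0.137], [0.001, -0.137, 0.991], [-1.0, 0.001, 0.001]]
contact_force: [0.8, -0.5, 0.1]
grip_width: 0.0401
```

```bash
python3 -c "
from h import *
st()
p,d=read_camera('scene'); cv2.imwrite('pics/s7.png',p)
c=p[195:255,385:460]; cv2.imwrite('pics/f7.png',cv2.resize(c,None,fx=8,fy=8,interpolation=2))
p,d=read_camera('top'); cv2.imwrite('pics/t7.png',p); cv2.imwrite('pics/ft7.png',cv2.resize(p[190:290,110:190],None,fx=6,fy=6,interpolation=2))
"
```

```text
t 13.15 pos [ 0.4734 -0.3656  0.1734] F [ 0.8405 -0.4729  0.1341] M [ 0.0056 -0.0123 -0.0109] w 0.0401
rot [[-0.0014, -0.9906, -0.1369], [0.0011, -0.1369, 0.9906], [-1.0, 0.0012, 0.0012]] q [ -38.8   26.1   99.2   -0.    54.8 -136.7]
```

View pics/s7.png

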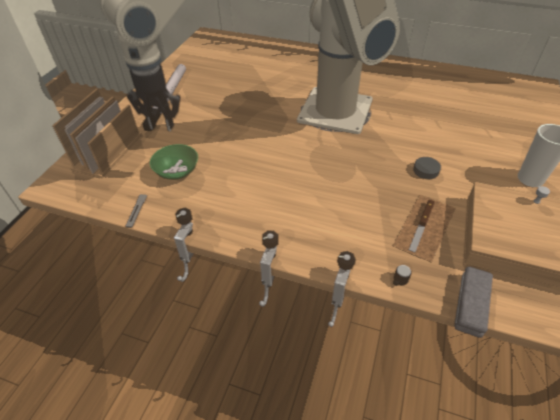

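View pics/f7.png

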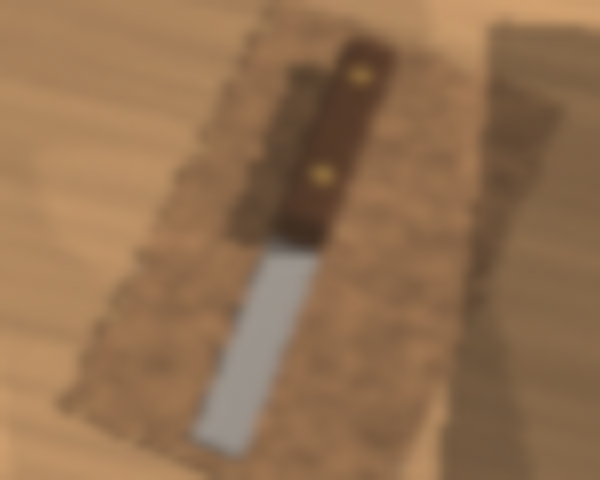

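View pics/ft7.png

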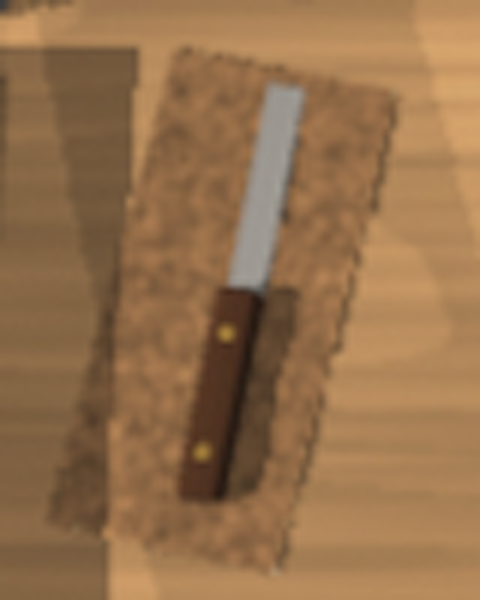

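Run:
```python
from h import *
for nm,uv in dict(c1=(140,197.8),c2=(175.8,205.5),c3=(155.8,285.3),c4=(127.5,279.2)).items(): print("mat top",nm,at_z("top",uv,.002))
for nm,uv in dict(c1=(418.5,195.6),c2=(392.8,245.6)).items(): print("mat sc",nm,at_z("scene",uv,.002))
print("tip",at_z("top",(157.8,204.3),.004),at_z("scene",(412.5,250.6),.004),tri((412.5,250.6),(157.8,204.3)))
print("root",at_z("top",(151.3,238.3),.004),at_z("scene",(422,226),.004),tri((422,226),(151.3,238.3)))
print("hback",at_z("top",(110+202/6,190+497/6),.02),at_z("scene",(431,200.3),.02))
print("rivets",at_z("top",(110+226/6,190+332/6),.02),at_z("top",(110+202/6,190+452/6),.02))
print(at_z("scene",(385+322/8,195+175/8),.02),at_z("scene",(385+360/8,195+75/8),.02))
print(tri((385+322/8,195+175/8),(110+226/6,190+332/6)),tri((385+360/8,195+75/8),(110+202/6,190+452/6)))
```

```text
mat top c1 [0.5514 0.3748 0.002 ]
mat top c2 [0.5308 0.2814 0.002 ]
mat top c3 [0.3269 0.3239 0.002 ]
mat top c4 [0.3423 0.3955 0.002 ]
mat sc c1 [0.3357 0.3213 0.002 ]
mat sc c2 [0.534 0.281 0.002]
tip [0.5337 0.3275 0.004 ] [0.5359 0.3294 0.004 ] (array([0.5341, 0.3289, 0.0015]), np.float64(0.0015969022621962303))
root [0.4453 0.3401 0.004 ] [0.4475 0.3427 0.004 ] (array([0.4455, 0.3419, 0.0015]), np.float64(0.002207077449856253))
hback [0.3567 0.351  0.02  ] [0.3625 0.3535 0.02  ]
rivets [0.4253 0.3444 0.02  ] [0.3753 0.352  0.02  ]
[0.4282 0.3452 0.02  ] [0.3788 0.3524 0.02  ]
(array([0.4256, 0.3453, 0.0173]), np.float64(0.00043910919515075057)) (array([0.3756, 0.3528, 0.0169]), np.float64(7.045881564050003e-05))
```

```bash
python3 -c "
from h import *
plan((.427,.3445,.06),82)"
```

```text
turn x 15.87 deg (1.8 rows) then shift x 0.1198 y 0.1493 z 0.6994  n=14.5 tilt [ 0.0101 -0.0081  0.0001] q6 -136.7
```

step_arm:
  motion: [0,0,0,7.93,0,0,0.05,0,0,0,7.93,0,0,0.05,0,0.01,0.0466,0,0,0,0.05,0,0.01,0.0466,0,0,0,0.05,0,0.01,0.0466,0,0,0,0.05,0,0.01,0.0466,0,0,0,0.05,0,0.01,0.0466,0,0,0,0.05,0,0.01,0.0466,0,0,0,0.05,0,0.01,0.0466,0,0,0,0.05,0,0.01,0.0466,0,0,0,0.05,0,0.01,0.0466,0,0,0,0.05,0,0.01,0.0466,0,0,0,0.05]
  squeeze: 30

```text
time: 14.45
eef_pos: [0.4393, 0.1112, 0.1726]
eef_rot: [[0.001, -0.99, 0.139], [0.0, 0.139, 0.99], [-1.0, -0.001, 0.0]]
contact_force: [0.3, -0.5, 0.2]
grip_width: 0.0502
```

step_arm:
  motion: [0,0.01,0.0466,0,0,0,0.05,0,0.01,0.0466,0,0,0,0.05,0.01,0.01,0.0466,0,0,0,0.05,0.01,0.01,0.0466,0,0,0,0.05,0.01,0.01,0.0466,0,0,0,0.05,0.03,0,0,0,0,0,0.05,0.03,0,0,0,0,0,0.05,0.02,0,0,0,0,0,0.05,0,0,0,0,0,0,0.05,0,0,0,0,0,0,0.05]

```text
time: 15.45
eef_pos: [0.4226, 0.347, 0.0624]
eef_rot: [[-0.0, -0.99, 0.139], [-0.0, 0.139, 0.99], [-1.0, 0.0, -0.0]]
contact_force: [-0.4, 0.6, 0.5]
grip_width: 0.0499
```

```bash
python3 -c "
from h import *
st();plan((.427,.3445,.006),82)
p,d=read_camera('scene'); cv2.imwrite('pics/s8.png',cv2.resize(p[140:290,340:500],None,fx=4,fy=4))"
```

```text
t 15.45 pos [0.4226 0.347  0.0624] F [-0.374   0.6454  0.4514] M [-0.0265  0.0292  0.0022] w 0.0499
rot [[-0.0003, -0.9903, 0.1391], [-0.0002, 0.1391, 0.9903], [-1.0, 0.0003, -0.0003]] q [ 38.1  32.3 108.6   0.   39.2 -43.9]
turn x 0.00 deg (0.0 rows) then shift x 0.0564 y -0.0047 z -0.0019  n=1.1 tilt [-0.0003 -0.0002  0.    ] q6 -43.9
```

View pics/s8.png

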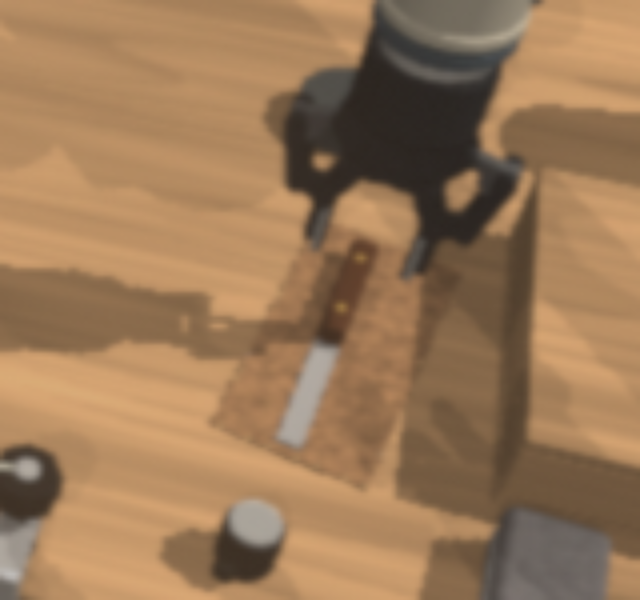

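step_arm:
  motion: [0.02,-0.0047,-0.002,0,0,0,0.05,0.025,0,0,0,0,0,0.05,0.0105,0,0,0,0,0,0.05,0,0,0,0,0,0,0.05,0,0,0,0,0,0,0.05]

```text
time: 16.0
eef_pos: [0.4275, 0.3447, 0.0078]
eef_rot: [[0.001, -0.99, 0.139], [0.001, 0.139, 0.99], [-1.0, -0.001, 0.001]]
contact_force: [-0.7, 0.2, -0.1]
grip_width: 0.0497
```

step_arm:
  motion: [0,0,0,0,0,0,0.01,0,0,0,0,0,0,0.01,0,0,0,0,0,0,0.01,0,0,0,0,0,0,0.01,0,0,0,0,0,0,0.01,0,0,0,0,0,0,0.01]

```text
time: 16.6
eef_pos: [0.4275, 0.3448, 0.0079]
eef_rot: [[0.001, -0.99, 0.139], [0.001, 0.139, 0.99], [-1.0, -0.001, 0.001]]
contact_force: [-0.5, -0.3, 6.2]
grip_width: 0.017
```

```bash
python3 -c "
from h import *
st()
p,d=read_camera('scene'); cv2.imwrite('pics/s9.png',cv2.resize(p[140:290,340:500],None,fx=4,fy=4))"
```

```text
t 16.6 pos [0.4275 0.3448 0.0079] F [-0.5483 -0.2995  6.2191] M [-0.1059  0.1172 -0.0458] w 0.017
rot [[0.0012, -0.9903, 0.1393], [0.001, 0.1393, 0.9903], [-1.0, -0.0011, 0.0011]] q [ 37.6  38.  108.6   0.   33.3 -44.4]
```

View pics/s9.png

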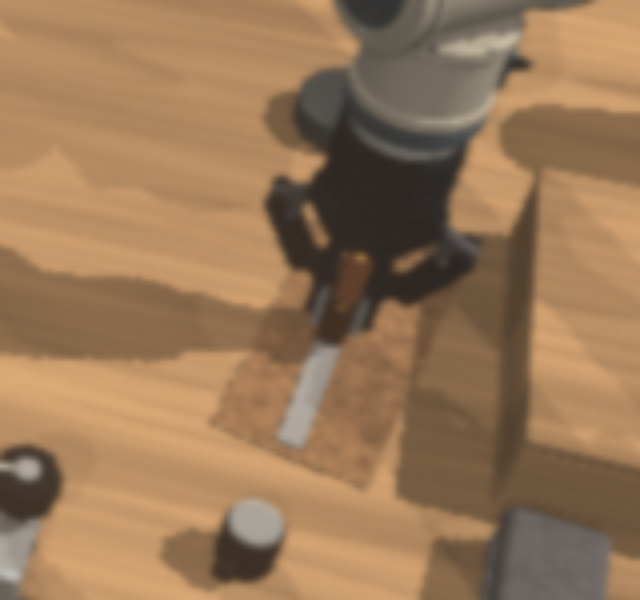

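step_arm:
  motion: [-0.02,0,0,0,0,0,0.01,-0.03,0,0,0,0,0,0.01,-0.03,0,0,0,0,0,0.01,0,0,0,0,0,0,0.01,0,0,0,0,0,0,0.01]

```text
time: 17.15
eef_pos: [0.4273, 0.3447, 0.0876]
eef_rot: [[0.002, -0.99, 0.139], [0.001, 0.139, 0.99], [-1.0, -0.001, 0.001]]
contact_force: [-0.8, -1.0, 0.7]
grip_width: 0.0174
```

```bash
cat > knob.py <<'E'
from h import *
from scipy.optimize import least_squares
def cyl(n,c,r=.019,h=.024):
    a=np.linspace(0,2*np.pi,48); P=[(c[0]+r*np.cos(t),c[1]+r*np.sin(t),c[2]+s*h/2) for t in a for s in(-1,1)]
    return cv2.convexHull(np.array([proj(n,p) for p in P],np.float32))
def ctr(h): 
    m=cv2.moments(h); return np.array([m['m10'],m['m01']])/m['m00'],m['m00']
def obs(n,p,c0,th):
    u,v=proj(n,c0).astype(int); g=p.max(2); w=14
    m=np.zeros(g.shape,np.uint8); m[v-w:v+w,u-w:u+w]=(g[v-w:v+w,u-w:u+w]<th)
    m=cv2.morphologyEx(m,cv2.MORPH_OPEN,np.ones((5,5)))
    k,l,s,c=cv2.connectedComponentsWithStats(m); 
    if k<2: return None
    i=1+np.argmax(s[1:,4]); cn=np.vstack(cv2.findContours((l==i).astype(np.uint8),0,1)[0]); hh=cv2.convexHull(cn)
    M=np.zeros(g.shape,np.uint8); cv2.fillConvexPoly(M,hh,1); vv,uu=np.nonzero(M); return np.array([uu.mean(),vv.mean()]),M.sum()
def solve(pt,ps,c0,tht=90,ths=75):
    ot=obs("top",pt,c0,tht); os_=obs("scene",ps,c0,ths)
    f=lambda x:np.r_[ctr(cyl("top",x))[0]-ot[0],ctr(cyl("scene",x))[0]-os_[0]]
    r=least_squares(f,c0); return r.x,r.fun,(ot[1],ctr(cyl("top",r.x))[1],os_[1],ctr(cyl("scene",r.x))[1])
E
python3 - <<'E'
from knob import *
pt=cv2.imread("pics/top0.png"); ps=cv2.imread("pics/scene0.png")
for c0 in [(.656,.185,.063),(.656,.003,.063),(.656,-.2255,.063)]:
    for a,b in((80,70),(90,75),(100,80)):
        try:print(*solve(pt,ps,np.array(c0),a,b))
        except Exception as e: print(e)
E
python3 - <<'E'
import cv2
p=cv2.imread("pics/scene0.png");print(p[255:268:3,336:356:3].max(2));p=cv2.imread("pics/top0.png");print(p[142:164:3,200:222:3].max(2))
E
```

```text
time passes only in moves, steps and waits
time passes only in moves, steps and waits
time passes only in moves, steps and waits
time passes only in moves, steps and waits
time passes only in moves, steps and waits
time passes only in moves, steps and waits
time passes only in moves, steps and waits
time passes only in moves, steps and waits
time passes only in moves, steps and waits
[[197 141 105 153 145  70 135]
 [178  73  86 156 159  70  90]
 [168  64  67  68  68  68  85]
 [188  70  62  63  65  64 120]
 [190 114  63  62  62  77 189]]
[[123 136 137 135 167 179 119 112]
 [120 135  93  35  37  36 110 108]
 [187 181  38 127 149  88 107 139]
 [194 127  37 174 172  37  29 137]
 [214 171  38  39  39  39  24 135]
 [219 218 113  39  35  21  75 144]
 [215 214 214 157  53  82  75 141]
 [212 210 210 198 180 146 197 199]]
```

```bash
sed -i 's/^def K(n):/from functools import lru_cache\n@lru_cache(None)\ndef K(n):/' h.py
python3 - <<'E'
import re
s=open('h.py').read(); print(s[:400])
E
cat > k1.py <<'E'
from knob import *
import traceback
pt=cv2.imread("pics/top0.png"); ps=cv2.imread("pics/scene0.png")
for c0 in [(.656,.185,.063),(.656,.003,.063),(.656,-.2255,.063)]:
    for a,b in((60,90),(80,100),(95,110)):
        try:print(*solve(pt,ps,np.array(c0),a,b))
        except Exception as e: print(repr(e)); traceback.print_exc(limit=3)
E
python3 k1.py 2>&1 | head -40
```

```text
from cell import robot, read_camera, calibration, finder
import cv2, numpy as np
np.set_printoptions(precision=4,suppress=True)
from functools import lru_cache
@lru_cache(None)
def K(n):
    c=calibration(n); f=210/np.tan(np.radians(c['vfov']/2)); return f,c['cx'],c['cy'],np.array(c['T'])
def ray(n,uv):
    f,cx,cy,T=K(n); d=np.array([(uv[0]-cx)/f,(uv[1]-cy)/f,1.0]); return T[:3,3],T[:3,:3]@d
def 
[0.6534 0.1834 0.0425] [ 0.0518 -0.008   0.0497 -0.0015] (np.uint64(87), 211.92009923863225, np.uint64(156), 278.60475861048326)
[0.6531 0.1839 0.0425] [-0.2017  0.0574 -0.2129  0.0378] (np.uint64(96), 211.95588113204576, np.uint64(185), 278.5970070390031)
[0.6528 0.1839 0.0417] [-0.2072  0.0031 -0.1771 -0.0326] (np.uint64(102), 211.6636201738147, np.uint64(211), 278.1241959435865)
[0.6524 0.0001 0.0458] [ 0.0053 -0.0002  0.0049  0.0005] (np.uint64(62), 209.10676864976995, np.uint64(117), 253.4930374545511)
[0.6527 0.0009 0.0473] [ 0.5925 -0.106   0.5517  0.0796] (np.uint64(76), 209.62818534462713, np.uint64(141), 254.25463360943832)
[0.6509 0.0013 0.0479] [ 0.4927 -0.2439  0.5643  0.0993] (np.uint64(92), 209.8143146855291, np.uint64(175), 253.911417522002)
[ 0.6552 -0.226   0.0508] [ 0.942  -0.3019  1.0469  0.6061] (np.uint64(97), 218.20719436206855, np.uint64(113), 236.9446733634686)
[ 0.6547 -0.2251  0.0535] [ 0.9239 -0.4323  1.1089  0.0747] (np.uint64(112), 219.16525927139446, np.uint64(128), 237.71175488189328)
[ 0.6537 -0.2246  0.0552] [ 1.1852 -0.2479  0.8909  0.1301] (np.uint64(123), 219.7472420076374, np.uint64(154), 237.9568766565062)
```

```bash
python3 - <<'E'
s=open('knob.py').read()
s=s.replace("    m=cv2.morphologyEx(m,cv2.MORPH_OPEN,np.ones((5,5)))","    m=cv2.morphologyEx(m,cv2.MORPH_CLOSE,np.ones((5,5)));E=cv2.getStructuringElement(2,(7,7));m=cv2.morphologyEx(m,cv2.MORPH_OPEN,E)")
open('knob.py','w').write(s)
E
python3 k1.py 2>&1 | head -40
python3 - <<'E'
from knob import *
pt=cv2.imread("pics/top0.png"); ps=cv2.imread("pics/scene0.png")
for c,z in [((.656,.1855),.061),((.656,.003),.061),((.6555,-.226),.061)]:
    for n,p in(("top",pt),("scene",ps)):
        h=cyl(n,(*c,z)).reshape(-1,2); big=h; 
        cv2.polylines(p,[np.round(h*16).astype(np.int32)],True,(0,0,255),1,cv2.LINE_AA,4)
a=cv2.resize(pt[130:175,190:395],None,fx=3.9,fy=3.9,interpolation=cv2.INTER_CUBIC)
b=cv2.resize(ps[195:325,160:370],None,fx=3.8,fy=3.8,interpolation=cv2.INTER_CUBIC)
cv2.imwrite("pics/ov.png",np.vstack([a[:,:798],b[:400,:798]]))
E
```

```text
[0.6517 0.1838 0.0401] [ 0.2493 -0.019   0.2504 -0.0163] (np.uint64(74), 211.1038568726508, np.uint64(151), 277.02945424290374)
[0.6585 0.1841 0.0495] [ 0.1332 -0.0259  0.1333 -0.0008] (np.uint64(232), 214.43161450210027, np.uint64(168), 283.6349897158798)
[0.6567 0.1836 0.0564] [-0.1454  0.0754 -0.1836  0.0322] (np.uint64(242), 216.8782772537088, np.uint64(273), 285.8016782440245)
[0.6524 0.0001 0.0456] [ 0.5294 -0.1     0.5201  0.013 ] (np.uint64(63), 209.06251980480738, np.uint64(126), 253.46880999556743)
[0.6535 0.0003 0.0473] [ 0.4516 -0.1309  0.4026  0.0698] (np.uint64(86), 209.62920609675348, np.uint64(138), 254.44400808471255)
[ 0.6504 -0.0003  0.0535] [ 0.7561 -0.1741  0.5891  0.1701] (np.uint64(99), 211.76535557722673, np.uint64(238), 255.57954176538624)
[ 0.653  -0.2286  0.0507] [ 1.1121 -0.7022  1.3009  0.0274] (np.uint64(74), 218.33979625883512, np.uint64(126), 236.02845108823385)
[ 0.6494 -0.2277  0.055 ] [ 2.441  -0.62    1.7578  0.3886] (np.uint64(113), 219.88590115192346, np.uint64(210), 236.3088308838196)
[ 0.6527 -0.2247  0.06  ] [ 1.9377 -0.6628  1.9082  0.3551] (np.uint64(156), 221.55303981085308, np.uint64(224), 239.22069786884822)
```

View pics/ov.png

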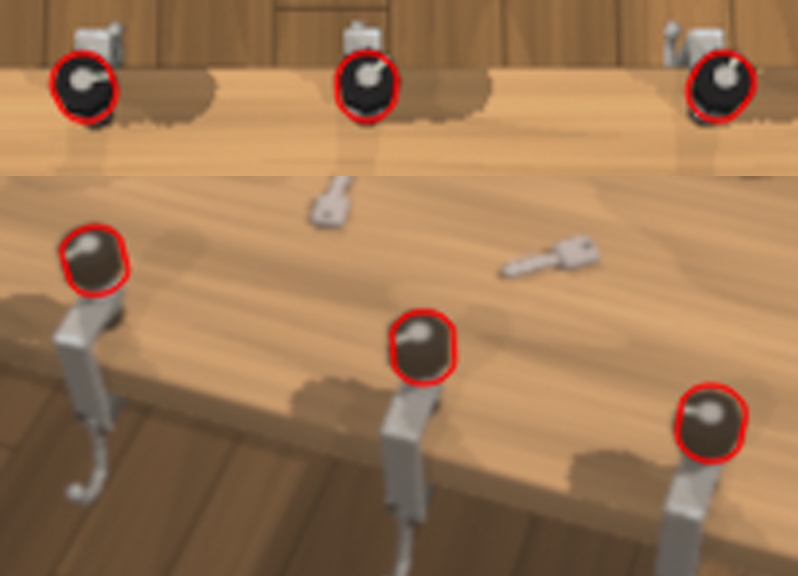

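Run:
```python
from h import *
st()
p,d=read_camera('scene'); a=cv2.resize(p[110:270,360:480],None,fx=4,fy=4)
p,d=read_camera('top'); b=cv2.resize(p[150:310,90:210],None,fx=4,fy=4)
cv2.imwrite('pics/g10.png',np.hstack([a,b[:640,:320]]))
plan((.535,.186,.05),90)
```

```text
t 17.15 pos [0.4273 0.3447 0.0876] F [-0.7595 -1.0216  0.7105] M [ 0.0079 -0.0109 -0.0036] w 0.0174
rot [[0.0015, -0.9903, 0.1391], [0.0012, 0.1391, 0.9903], [-1.0, -0.0013, 0.0014]] q [ 37.6  29.9 108.    0.   42.  -44.4]
turn x -8.00 deg (0.9 rows) then shift x 0.0362 y -0.1086 z -0.1579  n=3.9 tilt [-0.001  -0.0008  0.    ] q6 -44.4
```

View pics/g10.png

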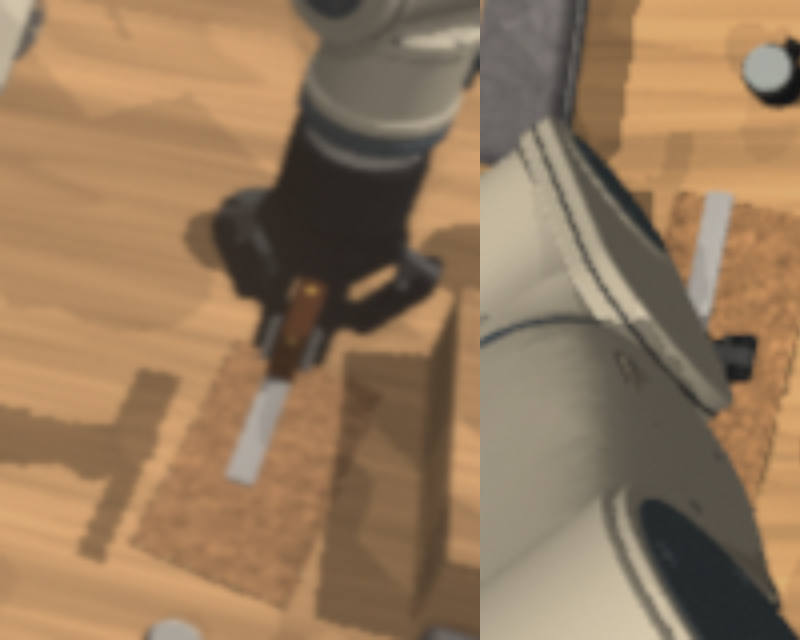

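Run:
```python
from h import *
P,e=tri((419.8,230),(149.3,198.5)); print(P,e)
s=robot.observe(); print(s['eef_rot'].T@(P-s['eef_pos']))
```

```text
[0.5323 0.3303 0.0795] 0.0007751789814000663
[ 0.0066 -0.1068  0.0012]
```

step_arm:
  motion: [0,0,0,-8,0,0,0.01,0,0,-0.0398,0,0,0,0.01,0,0,-0.0398,0,0,0,0.01,0,0,-0.0398,0,0,0,0.01,0,-0.02,-0.0398,0,0,0,0.01,0.01,-0.025,0,0,0,0,0.01,0.02,-0.03,0,0,0,0,0.01,0.02,0,0,0,0,0,0.01,0,0,0,0,0,0,0.01,0,0,0,0,0,0,0.01]

```text
time: 18.25
eef_pos: [0.5004, 0.1847, 0.0357]
eef_rot: [[-0.004, -1.0, -0.0], [-0.001, -0.0, 1.0], [-1.0, 0.004, -0.001]]
contact_force: [-0.4, 0.1, -0.7]
grip_width: 0.0173
```

Run:
```python
from h import *
st()
p,d=read_camera('scene'); a=cv2.resize(p[160:300,290:430],None,fx=4,fy=4)
p,d=read_camera('top'); b=cv2.resize(p[120:260,160:300],None,fx=4,fy=4)
cv2.imwrite('pics/g11.png',np.hstack([a[:,:400],b[:,:400]]))
plan((.503,.1855,.0078),90)
```

```text
t 18.25 pos [0.5004 0.1847 0.0357] F [-0.371   0.1272 -0.7148] M [ 0.0166 -0.0006 -0.0217] w 0.0173
rot [[-0.0035, -1.0, -0.0001], [-0.0012, -0.0001, 1.0], [-1.0, 0.0035, -0.0012]] q [ 19.   34.3 110.4   0.   35.5 -71. ]
turn x 0.03 deg (0.0 rows) then shift x 0.0292 y -0.0017 z 0.0003  n=0.6 tilt [-0.0007 -0.0002  0.    ] q6 -71.0
```

View pics/g11.png

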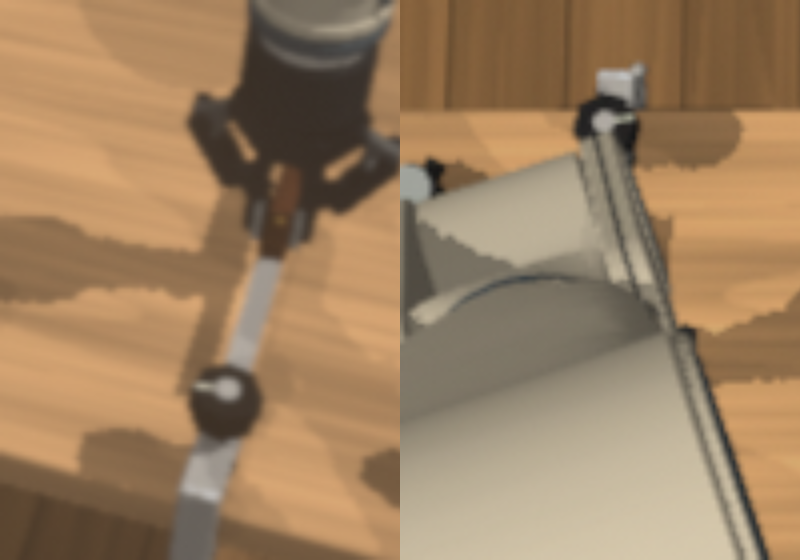

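step_arm:
  motion: [0.02,0,0,0,0,0,0.01,0.007,0,0,0,0,0,0.01,0,0,0,0,0,0,0.01,0,0,0,0,0,0,0.01]

```text
time: 18.75
eef_pos: [0.502, 0.1853, 0.0104]
eef_rot: [[0.0, -1.0, -0.0], [0.0, -0.0, 1.0], [-1.0, -0.0, 0.0]]
contact_force: [0.4, 0.4, -0.5]
grip_width: 0.017
```

step_arm:
  motion: [0.001,0,0,0,0,0,0.01,0,0,0,0,0,0,0.01]

```text
time: 18.95
eef_pos: [0.5022, 0.1853, 0.0093]
eef_rot: [[0.001, -1.0, -0.0], [0.0, -0.0, 1.0], [-1.0, -0.001, 0.0]]
contact_force: [-0.1, -0.1, -1.2]
grip_width: 0.0169
```

step_arm:
  motion: [0.001,0,0,0,0,0,0.01,0,0,0,0,0,0,0.01]

```text
time: 19.15
eef_pos: [0.502, 0.1852, 0.0079]
eef_rot: [[0.0, -1.0, -0.0], [0.0, -0.0, 1.0], [-1.0, -0.0, 0.0]]
contact_force: [-0.5, -0.1, -0.6]
grip_width: 0.0169
```

step_arm:
  motion: [0.001,0,0,0,0,0,0.01,0,0,0,0,0,0,0.01]

```text
time: 19.35
eef_pos: [0.5019, 0.1851, 0.0067]
eef_rot: [[-0.0, -1.0, -0.0], [-0.0, -0.0, 1.0], [-1.0, 0.0, -0.0]]
contact_force: [-0.3, 0.1, -0.8]
grip_width: 0.0173
```

step_arm:
  motion: [0.0007,0,0,0,0,0,0.01,0,0,0,0,0,0,0.01]

```text
time: 19.55
eef_pos: [0.502, 0.1851, 0.0061]
eef_rot: [[-0.0, -1.0, -0.0], [-0.0, -0.0, 1.0], [-1.0, 0.0, -0.0]]
contact_force: [0.3, 0.2, -1.3]
grip_width: 0.0172
```

step_arm:
  motion: [0.0007,0,0,0,0,0,0.01,0,0,0,0,0,0,0.01]

```text
time: 19.75
eef_pos: [0.5019, 0.1852, 0.0059]
eef_rot: [[-0.0, -1.0, -0.0], [-0.0, -0.0, 1.0], [-1.0, 0.0, -0.0]]
contact_force: [-2.0, -1.0, 5.5]
grip_width: 0.0168
```

step_arm:
  motion: [0.0007,0,0,0,0,0,0.01,0,0,0,0,0,0,0.01]

```text
time: 19.95
eef_pos: [0.502, 0.1852, 0.0058]
eef_rot: [[0.0, -1.0, -0.0], [0.0, -0.0, 1.0], [-1.0, -0.0, 0.0]]
contact_force: [-4.1, -0.5, 14.6]
grip_width: 0.017
```

step_arm:
  motion: [-0.002,0,0,0,0,0,0.01,0,-0.01,0,0,0,0,0.01,0,-0.01,0,0,0,0,0.01,0,0,0,0,0,0,0.01,0,0,0,0,0,0,0.01]

```text
time: 20.45
eef_pos: [0.5223, 0.1851, 0.0064]
eef_rot: [[-0.0, -1.0, 0.0], [-0.0, 0.0, 1.0], [-1.0, 0.0, -0.0]]
contact_force: [-0.5, 0.0, -1.5]
grip_width: 0.0167
```

Run:
```python
from h import *
st()
p,d=read_camera('scene'); a=cv2.resize(p[210:310,300:400],None,fx=6,fy=6,interpolation=2)
cv2.imwrite('pics/g12.png',a)
```

```text
t 20.45 pos [0.5223 0.1851 0.0064] F [-0.5126  0.037  -1.5086] M [-0.0506 -0.0073  0.0474] w 0.0167
rot [[-0.0001, -1.0, 0.0003], [-0.0, 0.0003, 1.0], [-1.0, 0.0001, -0.0]] q [ 18.3  38.4 107.9   0.   33.7 -71.7]
```

View pics/g12.png

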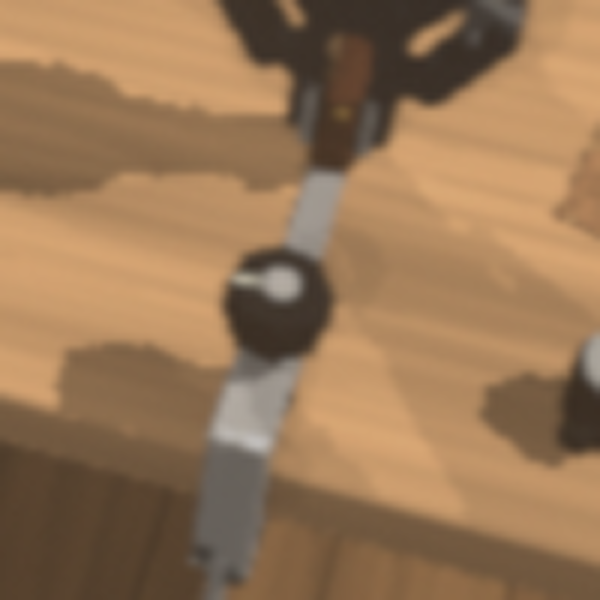

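step_arm:
  motion: [0,-0.005,0,0,0,0,0.01,0,-0.003,0,0,0,0,0.01,0,0,0,0,0,0,0.01]

```text
time: 20.8
eef_pos: [0.5306, 0.1853, 0.0068]
eef_rot: [[0.001, -1.0, 0.0], [0.0, 0.0, 1.0], [-1.0, -0.001, 0.0]]
contact_force: [0.7, 0.2, -0.6]
grip_width: 0.0173
```

step_arm:
  motion: [0,-0.001,0,0,0,0,0.01,0,-0.001,0,0,0,0,0.01,0,0,0,0,0,0,0.01]

```text
time: 21.1
eef_pos: [0.532, 0.1852, 0.0067]
eef_rot: [[0.0, -1.0, -0.0], [0.0, -0.0, 1.0], [-1.0, -0.0, 0.0]]
contact_force: [-0.1, 0.1, -0.6]
grip_width: 0.0168
```

step_arm:
  motion: [0,-0.001,0,0,0,0,0.01,0,-0.001,0,0,0,0,0.01,0,0,0,0,0,0,0.01]

```text
time: 21.4
eef_pos: [0.5341, 0.1852, 0.0067]
eef_rot: [[0.0, -1.0, -0.0], [0.0, -0.0, 1.0], [-1.0, -0.0, 0.0]]
contact_force: [0.4, -0.1, -0.8]
grip_width: 0.017
```

Tip should be near x_h ≈ −14 now.

step_arm:
  motion: [0,-0.001,0,0,0,0,0.01,0,-0.001,0,0,0,0,0.01,0,0,0,0,0,0,0.01]

```text
time: 21.7
eef_pos: [0.5362, 0.1852, 0.0067]
eef_rot: [[0.0, -1.0, 0.0], [0.0, 0.0, 1.0], [-1.0, -0.0, 0.0]]
contact_force: [-0.3, 0.0, -0.6]
grip_width: 0.0172
```

step_arm:
  motion: [0,-0.001,0,0,0,0,0.01,0,-0.001,0,0,0,0,0.01,0,0,0,0,0,0,0.01]

```text
time: 22.0
eef_pos: [0.5371, 0.185, 0.0065]
eef_rot: [[-0.002, -1.0, -0.0], [-0.0, -0.0, 1.0], [-1.0, 0.002, -0.0]]
contact_force: [-3.4, 0.1, 0.1]
grip_width: 0.0172
```

step_arm:
  motion: [0,-0.001,0,0,0,0,0.01,0,-0.001,0,0,0,0,0.01,0,0,0,0,0,0,0.01]

```text
time: 22.3
eef_pos: [0.5374, 0.1847, 0.0061]
eef_rot: [[-0.005, -1.0, -0.0], [-0.001, -0.0, 1.0], [-1.0, 0.005, -0.001]]
contact_force: [-9.2, 0.9, 1.9]
grip_width: 0.0175
```

step_arm:
  motion: [0,0.02,0,0,0,0,0.01,-0.01,0.02,0,0,0,0,0.01,0,0,-0.0455,0,0,0,0.01,0,0,-0.0455,0,0,0,0.01,0,0,-0.0455,0,0,0,0.01,0,0,-0.0455,0,0,0,0.01,0,0,0,0,0,0,0.01,0,0,0,0,0,0,0.01]

```text
time: 23.1
eef_pos: [0.5007, 0.002, 0.0169]
eef_rot: [[0.001, -1.0, 0.003], [-0.0, 0.003, 1.0], [-1.0, -0.001, -0.0]]
contact_force: [0.3, 0.5, -0.5]
grip_width: 0.0166
```

Run:
```python
from h import *
st(); plan((.515,.0025,.0068),90)
p,d=read_camera('scene'); a=cv2.resize(p[150:290,210:350],None,fx=5,fy=5,interpolation=2)[:600]
cv2.imwrite('pics/g13.png',a)
```

```text
t 23.1 pos [0.5007 0.002  0.0169] F [ 0.2839  0.5014 -0.472 ] M [ 0.0116  0.005  -0.0381] w 0.0166
rot [[0.0014, -1.0, 0.0029], [-0.0, 0.0029, 1.0], [-1.0, -0.0014, -0.0]] q [ -1.1  34.7 114.8   0.   30.4 -91. ]
turn x -0.17 deg (0.0 rows) then shift x 0.0101 y -0.0143 z 0.0005  n=0.4 tilt [ 0.0014 -0.      0.    ] q6 -91.0
```

View pics/g13.png

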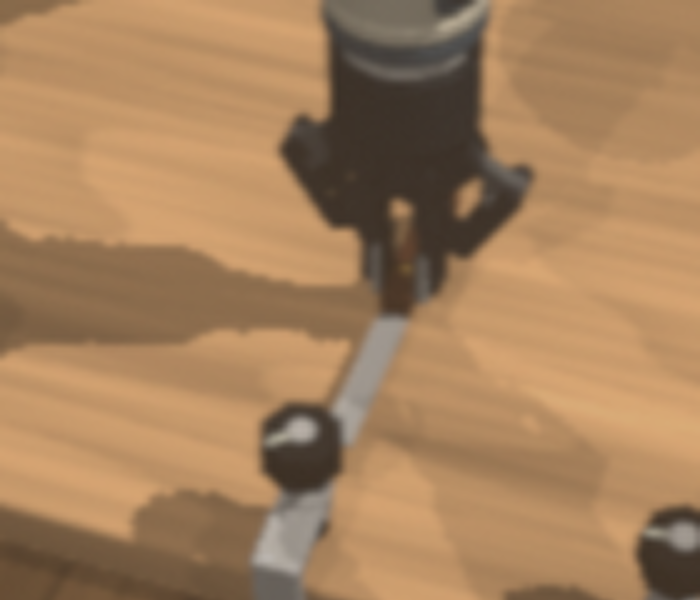

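```bash
python3 - <<'E'
from h import *
for P in [(.609,.002,.012),(.609,.010,.012),(.609,-.006,.012),(.527,.002,.012),(.656,.0025,0),(.656,.0025,.061),(.56,.002,.012),(.644,.0025,.03),(.70,.0025,.034)]: print(P,(proj("scene",P)-[210,150])*5, proj('top',P))
E
python3 - <<'E'
from h import *
p,d=read_camera('top'); cv2.imwrite('pics/t14.png',cv2.resize(p[120:260,210:350],None,fx=5,fy=5,interpolation=2)[:600])
E
```

```text
(0.609, 0.002, 0.012) [338.2441 439.5056] [283.7824 174.9119]
(0.609, 0.01, 0.012) [353.2289 443.4128] [280.7032 174.9202]
(0.609, -0.006, 0.012) [323.3102 435.6117] [286.8614 174.9036]
(0.527, 0.002, 0.012) [389.7209 324.6708] [283.9659 205.8251]
(0.656, 0.0025, 0) [308.1117 525.5093] [283.4305 158.8818]
(0.656, 0.0025, 0.061) [304.0071 448.3467] [283.735  151.7956]
(0.56, 0.002, 0.012) [369.6    369.5566] [283.8915 193.2911]
(0.644, 0.0025, 0.03) [314.5614 469.7922] [283.6031 159.9465]
(0.7, 0.0025, 0.034) [273.761  554.1586] [283.5005 138.7219]
```

View pics/t14.png

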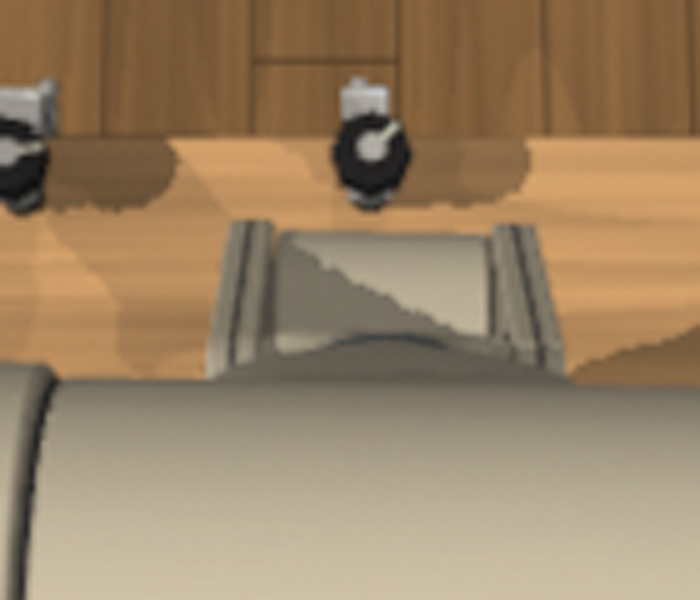

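step_arm:
  motion: [0.01,0,0.0005,0,0,0,0.01,0,-0.01,0,0,0,0,0.01,0,-0.01,0,0,0,0,0.01,0,-0.01,0,0,0,0,0.01,0,0,0,0,0,0,0.01,0,0,0,0,0,0,0.01]

```text
time: 23.8
eef_pos: [0.5301, 0.004, 0.0064]
eef_rot: [[-0.0, -1.0, -0.001], [-0.0, -0.001, 1.0], [-1.0, 0.0, -0.0]]
contact_force: [0.5, 0.5, -1.0]
grip_width: 0.0173
```

step_arm:
  motion: [0,-0.001,0,0,0,0,0.01,0,-0.001,0,0,0,0,0.01,0,0,0,0,0,0,0.01]

```text
time: 24.1
eef_pos: [0.5319, 0.0036, 0.0067]
eef_rot: [[0.0, -1.0, 0.0], [-0.0, 0.0, 1.0], [-1.0, -0.0, -0.0]]
contact_force: [-0.6, 0.2, -0.4]
grip_width: 0.0171
```

step_arm:
  motion: [0,-0.001,0,0,0,0,0.01,0,-0.001,0,0,0,0,0.01,0,0,0,0,0,0,0.01]

```text
time: 24.4
eef_pos: [0.5342, 0.0036, 0.0068]
eef_rot: [[0.0, -1.0, -0.0], [-0.0, -0.0, 1.0], [-1.0, -0.0, -0.0]]
contact_force: [0.1, -1.2, 0.6]
grip_width: 0.0172
```

step_arm:
  motion: [0,-0.001,0,0,0,0,0.01,0,-0.001,0,0,0,0,0.01,0,0,0,0,0,0,0.01]

```text
time: 24.7
eef_pos: [0.5362, 0.0037, 0.0068]
eef_rot: [[0.0, -1.0, -0.0], [-0.0, -0.0, 1.0], [-1.0, -0.0, -0.0]]
contact_force: [-0.1, 0.1, -0.1]
grip_width: 0.0173
```

step_arm:
  motion: [0,-0.001,0,0,0,0,0.01,0,-0.001,0,0,0,0,0.01,0,0,0,0,0,0,0.01]

```text
time: 25.0
eef_pos: [0.5382, 0.0037, 0.0067]
eef_rot: [[0.0, -1.0, -0.0], [-0.0, -0.0, 1.0], [-1.0, -0.0, -0.0]]
contact_force: [-0.5, -0.7, -0.2]
grip_width: 0.017
```

step_arm:
  motion: [0,-0.001,0,0,0,0,0.01,0,-0.001,0,0,0,0,0.01,0,0,0,0,0,0,0.01]

```text
time: 25.3
eef_pos: [0.5402, 0.0037, 0.0068]
eef_rot: [[0.0, -1.0, -0.0], [-0.0, -0.0, 1.0], [-1.0, -0.0, -0.0]]
contact_force: [-0.7, -0.5, 0.0]
grip_width: 0.0173
```

step_arm:
  motion: [0,-0.001,0,0,0,0,0.01,0,-0.001,0,0,0,0,0.01,0,0,0,0,0,0,0.01]

```text
time: 25.6
eef_pos: [0.5422, 0.0037, 0.0068]
eef_rot: [[0.0, -1.0, -0.0], [-0.0, -0.0, 1.0], [-1.0, -0.0, -0.0]]
contact_force: [0.7, -0.7, -1.1]
grip_width: 0.0174
```

step_arm:
  motion: [0,-0.0015,0,0,0,0,0.01,0,-0.0015,0,0,0,0,0.01,0,0,0,0,0,0,0.01]

```text
time: 25.9
eef_pos: [0.5453, 0.0037, 0.0068]
eef_rot: [[0.0, -1.0, 0.0], [0.0, 0.0, 1.0], [-1.0, -0.0, 0.0]]
contact_force: [0.3, 0.0, -1.4]
grip_width: 0.0172
```

step_arm:
  motion: [0,-0.0015,0,0,0,0,0.01,0,-0.0015,0,0,0,0,0.01,0,0,0,0,0,0,0.01]

```text
time: 26.2
eef_pos: [0.5483, 0.0037, 0.0068]
eef_rot: [[0.0, -1.0, -0.0], [-0.0, -0.0, 1.0], [-1.0, -0.0, -0.0]]
contact_force: [0.1, -0.9, -0.5]
grip_width: 0.0172
```

step_arm:
  motion: [0,-0.002,0,0,0,0,0.01,0,-0.002,0,0,0,0,0.01,0,0,0,0,0,0,0.01]

```text
time: 26.5
eef_pos: [0.5524, 0.0037, 0.0068]
eef_rot: [[0.0, -1.0, -0.0], [0.0, -0.0, 1.0], [-1.0, -0.0, 0.0]]
contact_force: [-0.0, 0.1, -0.2]
grip_width: 0.0171
```

step_arm:
  motion: [0,-0.002,0,0,0,0,0.01,0,-0.002,0,0,0,0,0.01,0,-0.002,0,0,0,0,0.01,0,-0.002,0,0,0,0,0.01,0,0,0,0,0,0,0.01]

```text
time: 27.0
eef_pos: [0.5604, 0.0037, 0.0068]
eef_rot: [[0.0, -1.0, -0.0], [-0.0, -0.0, 1.0], [-1.0, -0.0, -0.0]]
contact_force: [0.2, -0.2, -0.6]
grip_width: 0.0172
```

Run:
```python
from h import *
st()
p,d=read_camera('scene'); a=cv2.resize(p[170:290,220:340],None,fx=5,fy=5,interpolation=2)
print((proj("scene",(.586,.0037,.003))-[220,170])*5)
cv2.imwrite('pics/g15.png',a)
```

```text
t 27.0 pos [0.5604 0.0037 0.0068] F [ 0.2361 -0.1704 -0.5917] M [-0.0402 -0.009   0.0263] w 0.0172
rot [[0.0004, -1.0, -0.0001], [-0.0, -0.0001, 1.0], [-1.0, -0.0004, -0.0]] q [ -0.8  38.6 107.2  -0.   34.2 -90.8]
[306.5931 318.1622]
```

View pics/g15.png

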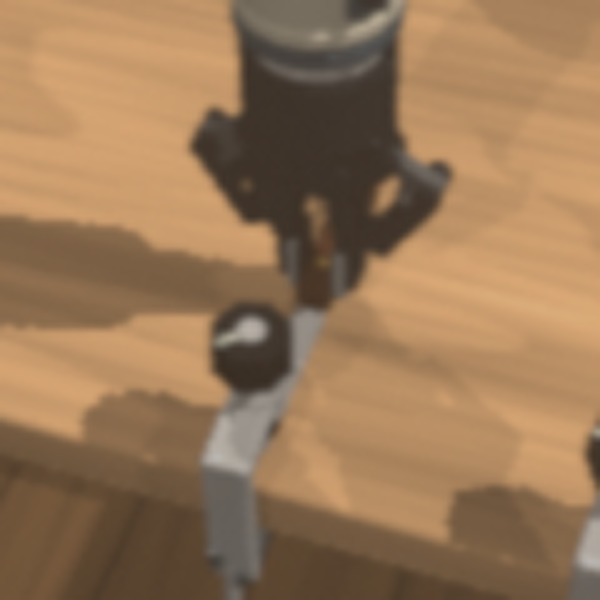

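step_arm:
  motion: [0,0.02,0,0,0,0,0.01,0,0.02,0,0,0,0,0.01,-0.01,0.02,0,0,0,0,0.01,0,0,-0.0461,0,0,0,0.01,0,0,-0.0461,0,0,0,0.01,0,0,-0.0461,0,0,0,0.01,0,0,-0.0461,0,0,0,0.01,0,0,-0.0461,0,0,0,0.01,0,0,0,0,0,0,0.01,0,0,0,0,0,0,0.01]

```text
time: 28.05
eef_pos: [0.4995, -0.2277, 0.0166]
eef_rot: [[-0.0, -1.0, 0.003], [0.0, 0.003, 1.0], [-1.0, 0.0, 0.0]]
contact_force: [0.3, -0.6, -0.5]
grip_width: 0.0174
```

Run:
```python
from h import *
s=st(); plan((.530,-.2265,.0068),90)
p,d=read_camera('scene'); a=cv2.resize(p[140:260,130:250],None,fx=5,fy=5,interpolation=2)
for dx in(.026,.07,.108): print((proj("scene",s['eef_pos']+[dx,0,-.0045])-[130,140])*5)
cv2.imwrite('pics/g16.png',a)
```

```text
t 28.05 pos [ 0.4995 -0.2277  0.0166] F [ 0.275 -0.567 -0.514] M [ 0.0129 -0.0086  0.0026] w 0.0174
rot [[-0.0003, -1.0, 0.0026], [0.0002, 0.0026, 1.0], [-1.0, 0.0003, 0.0002]] q [ -25.7   37.1  108.6    0.    34.4 -115.6]
turn x -0.15 deg (0.0 rows) then shift x 0.0098 y -0.0305 z 0.0012  n=0.6 tilt [-0.0003  0.0002  0.    ] q6 -115.6
[397.6372 275.8421]
[362.1755 330.8376]
[330.1049 380.5741]
```

View pics/g16.png

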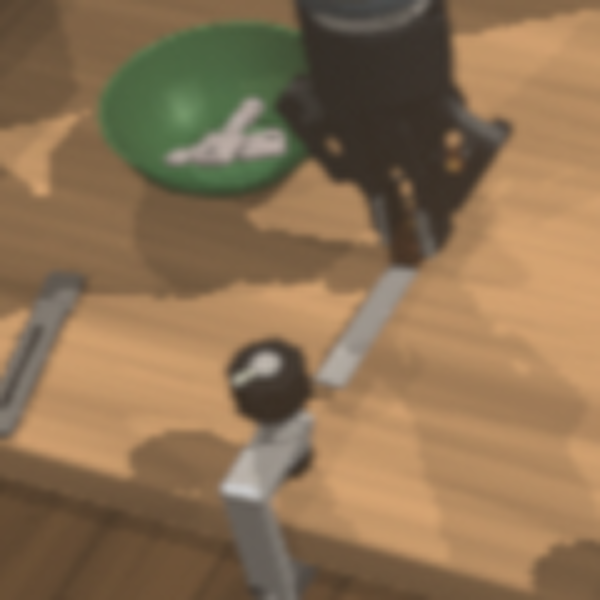

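step_arm:
  motion: [0.01,0,0.001,0,0,0,0.01,0,-0.01,0,0,0,0,0.01,0,-0.01,0,0,0,0,0.01,0,-0.01,0,0,0,0,0.01,0,0,0,0,0,0,0.01,0,0,0,0,0,0,0.01]

```text
time: 28.7
eef_pos: [0.5302, -0.2253, 0.0065]
eef_rot: [[-0.0, -1.0, -0.001], [0.0, -0.001, 1.0], [-1.0, 0.0, 0.0]]
contact_force: [-0.7, -0.2, -0.4]
grip_width: 0.0173
```

step_arm:
  motion: [0,-0.001,0,0,0,0,0.01,0,-0.001,0,0,0,0,0.01,0,0,0,0,0,0,0.01]

```text
time: 29.0
eef_pos: [0.5319, -0.2259, 0.0068]
eef_rot: [[0.0, -1.0, 0.0], [-0.0, 0.0, 1.0], [-1.0, -0.0, -0.0]]
contact_force: [-0.2, -0.7, -0.2]
grip_width: 0.0171
```

step_arm:
  motion: [0,-0.001,0,0,0,0,0.01,0,-0.001,0,0,0,0,0.01,0,0,0,0,0,0,0.01]

```text
time: 29.3
eef_pos: [0.5341, -0.226, 0.0068]
eef_rot: [[0.0, -1.0, 0.0], [-0.0, 0.0, 1.0], [-1.0, -0.0, -0.0]]
contact_force: [-0.5, 0.3, -0.6]
grip_width: 0.0173
```

step_arm:
  motion: [0,-0.001,0,0,0,0,0.01,0,-0.001,0,0,0,0,0.01,0,0,0,0,0,0,0.01]

```text
time: 29.6
eef_pos: [0.5362, -0.2259, 0.0067]
eef_rot: [[0.0, -1.0, -0.0], [-0.0, -0.0, 1.0], [-1.0, -0.0, -0.0]]
contact_force: [-0.6, -0.8, -0.5]
grip_width: 0.0176
```

step_arm:
  motion: [0,-0.001,0,0,0,0,0.01,0,-0.001,0,0,0,0,0.01,0,0,0,0,0,0,0.01]

```text
time: 29.9
eef_pos: [0.5382, -0.2259, 0.0068]
eef_rot: [[0.0, -1.0, -0.0], [-0.0, -0.0, 1.0], [-1.0, -0.0, -0.0]]
contact_force: [0.3, 0.2, -0.6]
grip_width: 0.0168
```

step_arm:
  motion: [0,-0.001,0,0,0,0,0.01,0,-0.001,0,0,0,0,0.01,0,0,0,0,0,0,0.01]

```text
time: 30.2
eef_pos: [0.5402, -0.2259, 0.0067]
eef_rot: [[0.0, -1.0, -0.0], [-0.0, -0.0, 1.0], [-1.0, -0.0, -0.0]]
contact_force: [-0.1, -0.3, -0.8]
grip_width: 0.0171
```

step_arm:
  motion: [0,-0.001,0,0,0,0,0.01,0,-0.001,0,0,0,0,0.01,0,0,0,0,0,0,0.01]

```text
time: 30.5
eef_pos: [0.5422, -0.2259, 0.0067]
eef_rot: [[0.0, -1.0, -0.0], [-0.0, -0.0, 1.0], [-1.0, -0.0, -0.0]]
contact_force: [0.9, -0.6, -0.6]
grip_width: 0.0174
```

step_arm:
  motion: [0,-0.0015,0,0,0,0,0.01,0,-0.0015,0,0,0,0,0.01,0,0,0,0,0,0,0.01]

```text
time: 30.8
eef_pos: [0.5453, -0.2259, 0.0068]
eef_rot: [[0.0, -1.0, -0.0], [-0.0, -0.0, 1.0], [-1.0, -0.0, -0.0]]
contact_force: [0.0, 0.2, -0.5]
grip_width: 0.0173
```

step_arm:
  motion: [0,-0.0015,0,0,0,0,0.01,0,-0.0015,0,0,0,0,0.01,0,0,0,0,0,0,0.01]

```text
time: 31.1
eef_pos: [0.5483, -0.2259, 0.0068]
eef_rot: [[0.0, -1.0, -0.0], [-0.0, -0.0, 1.0], [-1.0, -0.0, -0.0]]
contact_force: [0.2, 0.7, -0.6]
grip_width: 0.0174
```

step_arm:
  motion: [0,-0.002,0,0,0,0,0.01,0,-0.002,0,0,0,0,0.01,0,0,0,0,0,0,0.01]

```text
time: 31.4
eef_pos: [0.5524, -0.2259, 0.0068]
eef_rot: [[0.0, -1.0, -0.0], [-0.0, -0.0, 1.0], [-1.0, -0.0, -0.0]]
contact_force: [0.5, -0.3, -1.0]
grip_width: 0.017
```

step_arm:
  motion: [0,-0.002,0,0,0,0,0.01,0,-0.002,0,0,0,0,0.01,0,-0.002,0,0,0,0,0.01,0,-0.002,0,0,0,0,0.01,0,0,0,0,0,0,0.01]

```text
time: 31.9
eef_pos: [0.5604, -0.2259, 0.0067]
eef_rot: [[0.0, -1.0, -0.0], [-0.0, -0.0, 1.0], [-1.0, -0.0, -0.0]]
contact_force: [-0.3, -0.3, -0.8]
grip_width: 0.0172
```

Run:
```python
from h import *
s=st()
p,d=read_camera('scene'); a=cv2.resize(p[160:280,130:250],None,fx=5,fy=5,interpolation=2)
print((proj("scene",s['eef_pos']+[.026,0,-.0045])-[130,160])*5)
cv2.imwrite('pics/g17.png',a)
```

```text
t 31.9 pos [ 0.5604 -0.2259  0.0067] F [-0.3104 -0.3271 -0.781 ] M [ 0.0073  0.0001 -0.0129] w 0.0172
rot [[0.0003, -1.0, -0.0002], [-0.0001, -0.0002, 1.0], [-1.0, -0.0003, -0.0001]] q [ -23.1   40.8  101.4    0.    37.8 -113.1]
[353.9539 265.7879]
```

View pics/g17.png

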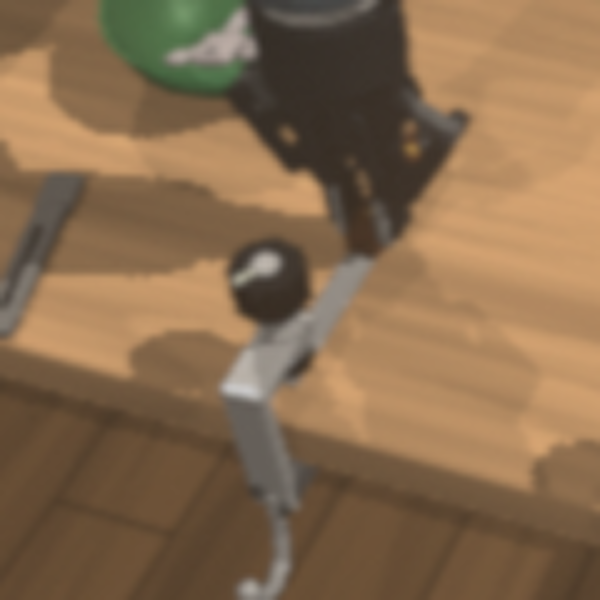

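step_arm:
  motion: [0,0.03,0,0,0,0,0.01,0,0.03,0,0,0,0,0.01,-0.04,0,0,0,0,0,0.01,-0.04,0.006,0.04,0,0,0,0.01,0,0.006,0.0476,0,0,0,0.01,0,0.006,0.0476,0,0,0,0.01,0,0.006,0.0476,0,0,0,0.01,0,0.006,0.0476,0,0,0,0.01,0,0.006,0.0476,0,0,0,0.01,0,0.006,0.0476,0,0,0,0.01,0,0.006,0.0476,0,0,0,0.01,0,0.006,0.0476,0,0,0,0.01]

```text
time: 33.15
eef_pos: [0.4461, 0.192, 0.0821]
eef_rot: [[0.0, -1.0, -0.0], [0.0, -0.0, 1.0], [-1.0, -0.0, 0.0]]
contact_force: [1.0, 0.3, -1.0]
grip_width: 0.017
```

step_arm:
  motion: [0,0.006,0.0476,0,0,0,0.01,0,0.006,0.0476,0,0,0,0.01,0,0.006,0.0476,0,0,0,0.01,0,0,0,8,0,0,0.01,0,0,0,0,0,0,0.01,0,0,0,0,0,0,0.01]

```text
time: 33.75
eef_pos: [0.4282, 0.3323, 0.0817]
eef_rot: [[-0.001, -0.991, 0.136], [-0.001, 0.136, 0.991], [-1.0, 0.001, -0.001]]
contact_force: [-0.2, -0.3, -0.7]
grip_width: 0.017
```

Run:
```python
from h import *
s=st(); plan((.4275,.3448,.02),82)
p,d=read_camera('scene'); a=cv2.resize(p[140:290,350:480],None,fx=4,fy=4,interpolation=2)
cv2.imwrite('pics/g18.png',a)
```

```text
t 33.75 pos [0.4282 0.3323 0.0817] F [-0.2344 -0.3147 -0.707 ] M [-0.0024 -0.0011  0.0044] w 0.017
rot [[-0.0007, -0.9907, 0.1358], [-0.0006, 0.1358, 0.9907], [-1.0, 0.0006, -0.0007]] q [ 36.6  30.1 108.9  -0.   41.1 -45.6]
turn x 0.19 deg (0.0 rows) then shift x 0.0617 y 0.0025 z 0.0122  n=1.3 tilt [-0.0007 -0.0006  0.    ] q6 -45.6
```

View pics/g18.png

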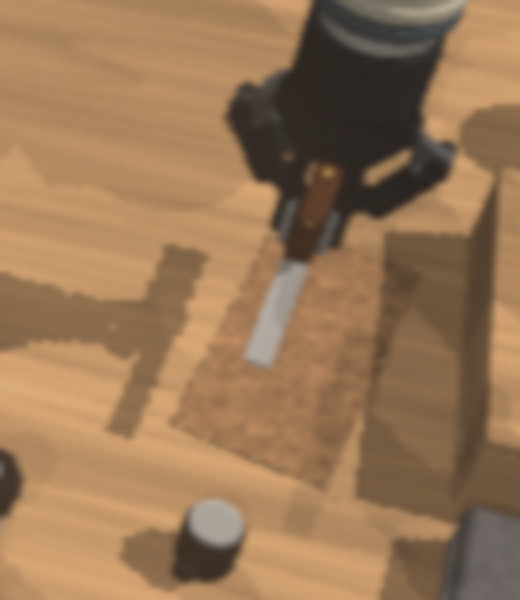

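step_arm:
  motion: [0.02,0.0025,0.0122,0,0,0,0.01,0.03,0,0,0,0,0,0.01,0.02,0,0,0,0,0,0.01,0,0,0,0,0,0,0.01,0,0,0,0,0,0,0.01]

```text
time: 34.3
eef_pos: [0.4281, 0.3444, 0.012]
eef_rot: [[-0.001, -0.99, 0.139], [-0.001, 0.139, 0.99], [-1.0, 0.001, -0.001]]
contact_force: [0.5, 0.7, -0.6]
grip_width: 0.0171
```

step_arm:
  motion: [0.002,0,0,0,0,0,0.01,0,0,0,0,0,0,0.01]

```text
time: 34.5
eef_pos: [0.4286, 0.3455, 0.0109]
eef_rot: [[0.001, -0.99, 0.139], [0.001, 0.139, 0.99], [-1.0, -0.001, 0.001]]
contact_force: [-0.5, -0.0, 0.2]
grip_width: 0.0173
```

step_arm:
  motion: [0.001,0,0,0,0,0,0.01,0,0,0,0,0,0,0.01]

```text
time: 34.7
eef_pos: [0.4281, 0.3455, 0.0094]
eef_rot: [[0.001, -0.99, 0.139], [0.0, 0.139, 0.99], [-1.0, -0.001, 0.001]]
contact_force: [0.5, -0.6, 0.5]
grip_width: 0.017
```

step_arm:
  motion: [0.001,0,0,0,0,0,0.01,0,0,0,0,0,0,0.01]

```text
time: 34.9
eef_pos: [0.4279, 0.3454, 0.0079]
eef_rot: [[0.0, -0.99, 0.139], [0.0, 0.139, 0.99], [-1.0, -0.0, 0.0]]
contact_force: [-0.0, 0.3, -0.7]
grip_width: 0.017
```

step_arm:
  motion: [0.001,0,0,0,0,0,0.01,0,0,0,0,0,0,0.01]

```text
time: 35.1
eef_pos: [0.4279, 0.3454, 0.0073]
eef_rot: [[0.0, -0.99, 0.139], [0.0, 0.139, 0.99], [-1.0, -0.0, 0.0]]
contact_force: [-1.1, -1.3, 6.0]
grip_width: 0.017
```

step_arm:
  motion: [-0.0007,0,0,0,0,0,0.05,0,0,0,0,0,0,0.05,0,0,0,0,0,0,0.05,0,0,0,0,0,0,0.05,-0.03,0,0,0,0,0,0.05,-0.05,0,0,0,0,0,0.05,-0.05,0,0,0,0,0,0.05,-0.03,0,0,0,0,0,0.05,0,0,0,0,0,0,0.05]

```text
time: 36.0
eef_pos: [0.4303, 0.3472, 0.1723]
eef_rot: [[0.007, -0.99, 0.139], [0.005, 0.139, 0.99], [-1.0, -0.006, 0.006]]
contact_force: [0.3, -0.0, -0.6]
grip_width: 0.0497
```

Run:
```python
from h import *
s=st(); plan((.656,.0025,.12),90); plan((.656,-.2265,.12),90)
p,d=read_camera('scene'); a=cv2.resize(p[140:290,350:480],None,fx=4,fy=4,interpolation=2)
cv2.imwrite('pics/g19.png',a)
```

```text
t 36.0 pos [0.4303 0.3472 0.1723] F [ 0.2918 -0.0143 -0.6077] M [0.0077 0.0048 0.0017] w 0.0497
rot [[0.007, -0.9903, 0.1391], [0.0054, 0.1391, 0.9903], [-1.0, -0.0062, 0.0063]] q [ 37.7  22.5 105.5  -0.   51.5 -44.3]
turn x -7.99 deg (0.9 rows) then shift x 0.0523 y -0.2257 z -0.3447  n=8.3 tilt [0.007  0.0054 0.    ] q6 -44.3
turn x -7.99 deg (0.9 rows) then shift x 0.0523 y -0.2257 z -0.5737  n=12.4 tilt [0.007  0.0054 0.    ] q6 -44.3
```

View pics/g19.png

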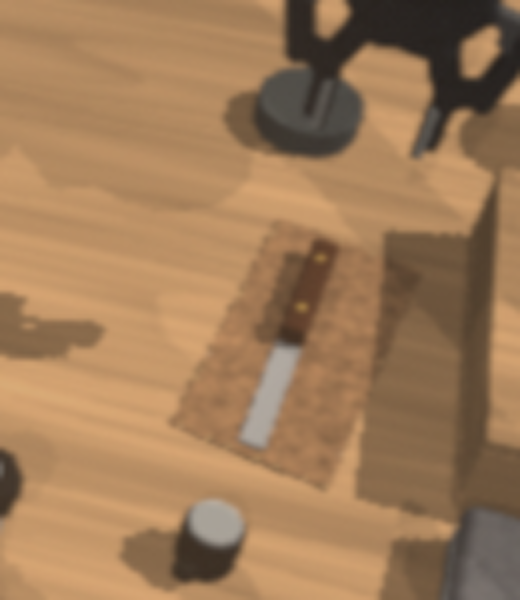

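Run:
```python
from h import *
plan((.656,.0025,.12),135)
# refined knob localisation by edge overlay for current images
p,d=read_camera('top');q,e=read_camera('scene'); cv2.imwrite('pics/t20.png',p);cv2.imwrite('pics/s20.png',q)
a=cv2.resize(p[135:170,265:305],None,fx=12,fy=12,interpolation=2)
b=cv2.resize(p[135:170,353:393],None,fx=12,fy=12,interpolation=2)
cv2.imwrite('pics/kn_t.png',np.vstack([a,b])[:,:])
a=cv2.resize(q[225:260,250:290],None,fx=8,fy=8,interpolation=2);b=cv2.resize(q[200:235,165:205],None,fx=8,fy=8,interpolation=2)
cv2.imwrite('pics/kn_s.png',np.vstack([a,b]))
```

```text
turn x -53.00 deg (6.2 rows) then shift x 0.0499 y 0.0826 z -0.4035  n=8.3 tilt [0.004 0.003 0.   ] q6 -44.3
```

View pics/kn_t.png

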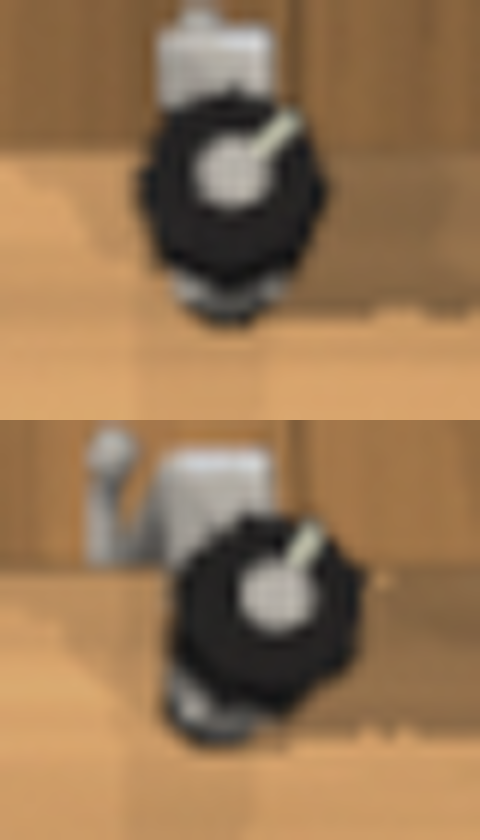

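View pics/kn_s.png

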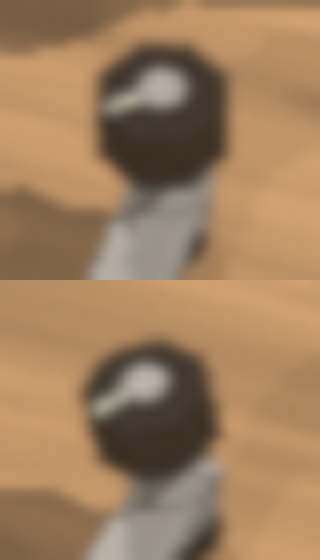

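Run:
```python
from h import *
def cv(u,s,o): return ((u[0]+.5)/s-.5+o[0],(u[1]+.5)/s-.5+o[1])
for nm,t,s in [("h2",cv((233,172),12,(265,135)),cv((162,88),8,(250,225))),("h3",cv((277,177),12,(353,135)),cv((147,101),8,(165,200)))]:
    print(nm,tri(s,t),[at_z("top",t,z)[:2] for z in(.075,.079)],[at_z("scene",s,z)[:2] for z in (.075,.079)])
```

```text
h2 (array([0.6581, 0.0018, 0.0785]), np.float64(0.0007257130370520022)) [array([0.6591, 0.0021]), array([0.6578, 0.0022])] [array([0.6555, 0.0004]), array([0.6586, 0.0016])]
h3 (array([ 0.6563, -0.2262,  0.0789]), np.float64(0.00041967692122963875)) [array([ 0.6574, -0.2268]), array([ 0.6561, -0.226 ])] [array([ 0.6533, -0.2288]), array([ 0.6564, -0.2263])]
```

step_arm:
  motion: [0,0,0,-8.5,0,0,0.065,0,0,0,-8.5,0,0,0.065,0,0,0,-8.5,0,0,0.065,0,0,0,-8.5,0,0,0.065,0,0,0,-8.5,0,0,0.065,0,0,0,-8.5,0,0,0.065,0,0.009,-0.0448,-2,0,0,0.065,0,0.009,-0.0448,0,0,0,0.065,0,0.009,-0.0448,0,0,0,0.065,0,0.009,-0.0448,0,0,0,0.065,0,0.009,-0.0448,0,0,0,0.065]
  squeeze: 60

```text
time: 37.25
eef_pos: [0.5527, 0.1524, 0.1653]
eef_rot: [[-0.004, -0.707, -0.707], [-0.001, -0.707, 0.707], [-1.0, 0.003, 0.002]]
contact_force: [0.8, 1.0, 0.1]
grip_width: 0.0653
```

step_arm:
  motion: [0,0.009,-0.0448,0,0,0,0.065,0.01,0.009,-0.0448,0,0,0,0.065,0.02,0.009,-0.0448,0,0,0,0.065,0.02,0.009,-0.0448,0,0,0,0.065,0,0,0,0,0,0,0.065,0,0,0,0,0,0,0.065,0,0,0,0,0,0,0.065]

```text
time: 37.95
eef_pos: [0.6532, 0.0028, 0.1164]
eef_rot: [[-0.003, -0.707, -0.707], [0.0, -0.707, 0.707], [-1.0, 0.002, 0.002]]
contact_force: [-0.2, -0.3, -0.1]
grip_width: 0.0648
```

Run:
```python
from h import *
s=st(); plan((.657,.002,.051),135)
p,d=read_camera('scene'); cv2.imwrite('pics/g21.png',cv2.resize(p[160:290,210:340],None,fx=4.5,fy=4.5,interpolation=2))
```

```text
t 37.95 pos [0.6532 0.0028 0.1164] F [-0.1766 -0.2531 -0.1345] M [-0.011  -0.0161 -0.029 ] w 0.0648
rot [[-0.0026, -0.7068, -0.7074], [0.0003, -0.7074, 0.7068], [-1.0, 0.0017, 0.002]] q [  -0.8   34.5   93.4    0.    52.2 -135.8]
turn x 0.02 deg (0.0 rows) then shift x 0.0654 y -0.0021 z -0.0032  n=1.3 tilt [-0.0026  0.0003  0.    ] q6 -135.8
```

View pics/g21.png

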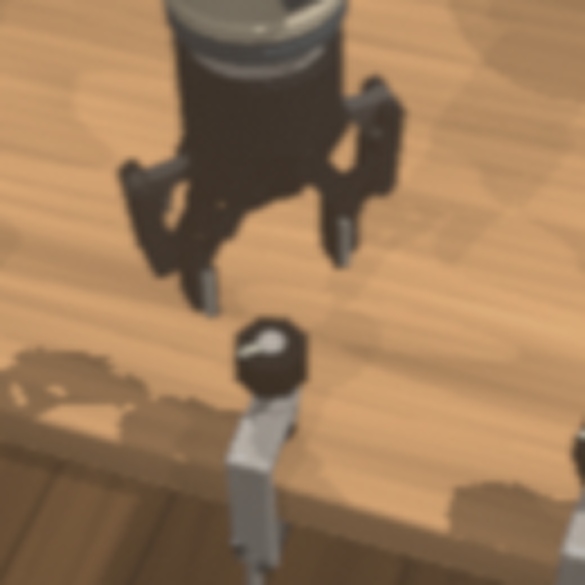

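step_arm:
  motion: [0.02,-0.002,-0.003,0,0,0,0.065,0.02,0,0,0,0,0,0.065,0.02,0,0,0,0,0,0.065,0.009,0,0,0,0,0,0.065,0,0,0,0,0,0,0.065,0,0,0,0,0,0,0.065]

```text
time: 38.6
eef_pos: [0.6583, 0.002, 0.0494]
eef_rot: [[0.001, -0.706, -0.708], [-0.0, -0.708, 0.706], [-1.0, -0.001, -0.001]]
contact_force: [0.6, 0.3, 0.4]
grip_width: 0.065
```

Run:
```python
from h import *
s=st(); plan((.657,.002,.047),135)
p,d=read_camera('scene'); cv2.imwrite('pics/g22.png',cv2.resize(p[160:290,210:340],None,fx=4.5,fy=4.5,interpolation=2))
```

```text
t 38.6 pos [0.6583 0.002  0.0494] F [0.597  0.2528 0.4441] M [ 0.0057 -0.068   0.0274] w 0.065
rot [[0.0009, -0.7064, -0.7078], [-0.0, -0.7078, 0.7064], [-1.0, -0.0006, -0.0006]] q [  -0.9   40.1   93.9    0.    46.  -135.9]
turn x 0.05 deg (0.0 rows) then shift x 0.0024 y 0.0009 z 0.0009  n=0.1 tilt [ 0.0009 -0.      0.    ] q6 -135.9
```

View pics/g22.png

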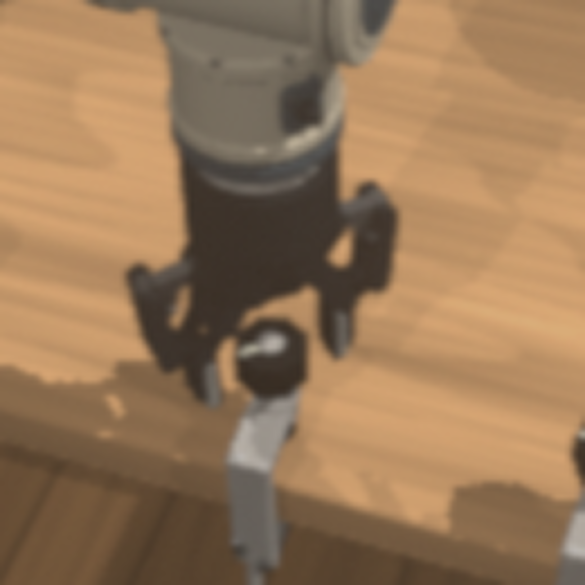

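step_arm:
  motion: [0.001,0.0005,0.0005,0,0,0,0.03,0,0,0,0,0,0,0.03,0,0,0,0,0,0,0.03,0,0,0,0,0,0,0.03,0,0,0,0,0,0,0.03,0,0,0,0,0,0,0.03]

```text
time: 39.25
eef_pos: [0.6574, 0.0017, 0.0487]
eef_rot: [[0.001, -0.707, -0.707], [0.0, -0.707, 0.707], [-1.0, -0.001, -0.0]]
contact_force: [-1.5, 2.8, 5.6]
grip_width: 0.0366
```

Run:
```python
from h import *
s=st(); print("F tool",s['eef_rot'].T@s['contact_force'],"M tool",s['eef_rot'].T@s['ft_torque'])
```

```text
t 39.25 pos [0.6574 0.0017 0.0487] F [-1.518   2.83    5.5759] M [ 0.2567  0.4057 -0.0076] w 0.0366
rot [[0.0005, -0.7072, -0.7071], [0.0004, -0.7071, 0.7072], [-1.0, -0.0007, -0.0001]] q [  -0.9   40.1   94.     0.    45.8 -135.9]
F tool [-5.5756 -0.9312  3.0739] M tool [ 0.0079 -0.4684  0.1054]
```

step_arm:
  motion: [0,0,0,5,0,0,0.03,0.0001,0,0,8.5,0,0,0.03,0.0001,0,0,8.5,0,0,0.03,0.0002,0,0,8.5,0,0,0.03,0.0001,0,0,8.5,0,0,0.03,0.0002,0,0,8.5,0,0,0.03,0,0,0,0,0,0,0.03]

```text
time: 39.95
eef_pos: [0.6571, 0.0018, 0.0479]
eef_rot: [[-0.0, -0.999, 0.048], [0.001, 0.048, 0.999], [-1.0, 0.0, 0.001]]
contact_force: [-2.9, 2.1, 4.6]
grip_width: 0.0364
```

```bash
cat >> h.py <<'E'
def tf():
    s=robot.observe(); R=s['eef_rot']; print("t",round(s['time'],2),"pos",s['eef_pos'],"F",R.T@s['contact_force'],"M",R.T@s['ft_torque'],"q1 %.1f q6 %.2f"%(s['joint_positions'][0],s['joint_positions'][5]),"jaw %.2f"%np.degrees(np.arctan2(R[1,2],R[0,2])),"tq6 %.3f"%s['joint_torque'][5],"w %.4f"%s['grip_width'])
E
python3 -c "
from h import *
tf()
p,d=read_camera('scene'); cv2.imwrite('pics/g23.png',cv2.resize(p[160:290,210:340],None,fx=4.5,fy=4.5,interpolation=2))"
```

```text
t 39.95 pos [0.6571 0.0018 0.0479] F [-4.6312  3.0483  1.9783] M [ 0.0517 -0.3003  0.504 ] q1 -0.9 q6 -88.17 jaw 87.25 tq6 1.291 w 0.0364
```

View pics/g23.png

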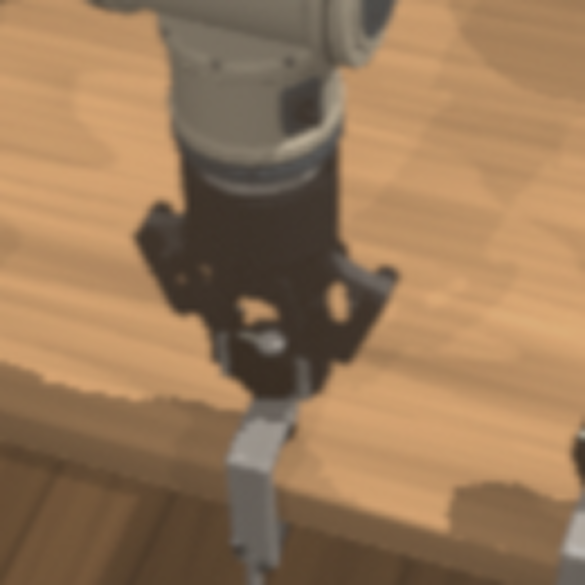

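step_arm:
  motion: [0.0001,0,0,8.5,0,0,0.03,0.0001,0,0,8.5,0,0,0.03,0.0002,0,0,8.5,0,0,0.03,0.0001,0,0,8.5,0,0,0.03,0.0002,0,0,8.5,0,0,0.03,0.0001,0,0,8.5,0,0,0.03,0.0001,0,0,8.5,0,0,0.03,0.0002,0,0,8.5,0,0,0.03,0.0001,0,0,8.5,0,0,0.03,0.0002,0,0,8.5,0,0,0.03,0.0001,0,0,8.5,0,0,0.03,0,0,0,0,0,0,0.03]

```text
time: 41.2
eef_pos: [0.657, 0.0024, 0.0463]
eef_rot: [[-0.0, 0.109, 0.994], [0.001, 0.994, -0.109], [-1.0, 0.001, -0.001]]
contact_force: [-2.3, 4.7, 5.1]
grip_width: 0.0366
```

```bash
python3 -c "
from h import *
tf()"
```

```text
t 41.2 pos [0.657  0.0024 0.0463] F [-5.0651  4.3948 -2.8164] M [0.0337 0.7075 0.8434] q1 -0.9 q6 5.33 jaw -6.27 tq6 1.290 w 0.0366
```

step_arm:
  motion: [0.0001,0,0,8.5,0,0,0.03,0.0001,0,0,8.5,0,0,0.03,0.0002,0,0,8.5,0,0,0.03,0.0001,0,0,8.5,0,0,0.03,0.0002,0,0,8.5,0,0,0.03,0.0001,0,0,8.5,0,0,0.03,0.0001,0,0,8.5,0,0,0.03,0.0002,0,0,8.5,0,0,0.03,0.0001,0,0,8.5,0,0,0.03,0.0001,0,0,8.5,0,0,0.03,0,0,0,0,0,0,0.03]

```text
time: 42.3
eef_pos: [0.6578, 0.0025, 0.045]
eef_rot: [[0.001, 1.0, -0.022], [0.002, -0.022, -1.0], [-1.0, 0.001, -0.002]]
contact_force: [0.3, 5.4, 2.5]
grip_width: 0.0367
```

```bash
python3 -c "
from h import *
tf()
p,d=read_camera('scene'); cv2.imwrite('pics/g24.png',cv2.resize(p[160:290,210:340],None,fx=4.5,fy=4.5,interpolation=2))"
```

```text
t 42.3 pos [0.6578 0.0025 0.045 ] F [-2.5231  0.1891 -5.4294] M [ 0.049   1.2051 -0.0233] q1 -0.9 q6 90.33 jaw -91.28 tq6 1.288 w 0.0367
```

View pics/g24.png

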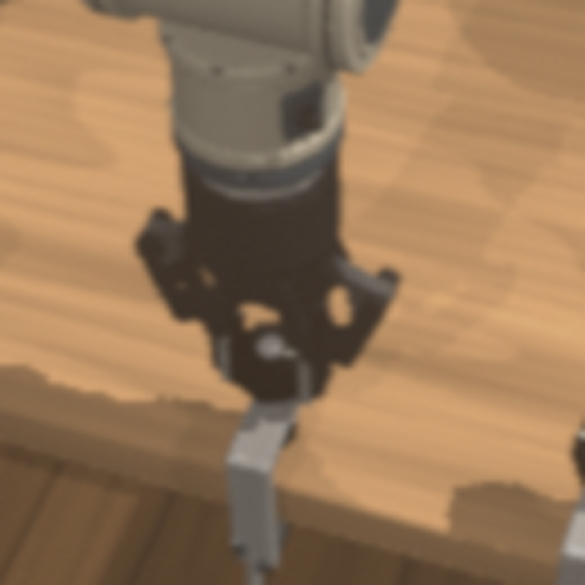

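step_arm:
  motion: [0.0001,0,0,8.5,0,0,0.03,0.0002,0,0,8.5,0,0,0.03,0.0001,0,0,8.5,0,0,0.03,0,0,0,0,0,0,0.03]

```text
time: 42.75
eef_pos: [0.658, 0.0022, 0.0445]
eef_rot: [[0.002, 0.894, -0.448], [0.001, -0.448, -0.894], [-1.0, 0.001, -0.002]]
contact_force: [0.2, 5.1, 2.5]
grip_width: 0.0364
```

```bash
python3 -c "
from h import *
tf()"
```

```text
t 42.75 pos [0.658  0.0022 0.0445] F [-2.4539 -2.0832 -4.6431] M [ 0.0228  1.0856 -0.3724] q1 -0.9 q6 115.66 jaw -116.60 tq6 1.505 w 0.0364
```

step_arm:
  motion: [0.0001,0,0,8.5,0,0,0.03,0.0002,0,0,8.5,0,0,0.03,0,0,0,0,0,0,0.03]

```text
time: 43.05
eef_pos: [0.658, 0.0019, 0.0442]
eef_rot: [[0.002, 0.727, -0.687], [0.001, -0.687, -0.727], [-1.0, 0.001, -0.002]]
contact_force: [0.5, 5.7, 3.8]
grip_width: 0.0364
```

```bash
python3 -c "
from h import *
tf()"
```

```text
t 43.05 pos [0.658  0.0019 0.0442] F [-3.8077 -3.5714 -4.4558] M [ 0.128   0.9273 -0.577 ] q1 -0.9 q6 132.45 jaw -133.38 tq6 1.488 w 0.0364
```

step_arm:
  motion: [0.0001,0,0,5,0,0,0.03,0,0,0,0,0,0,0.03]

```text
time: 43.25
eef_pos: [0.658, 0.0019, 0.0441]
eef_rot: [[0.002, 0.666, -0.746], [0.001, -0.746, -0.666], [-1.0, 0.001, -0.002]]
contact_force: [0.3, 4.1, 5.5]
grip_width: 0.0366
```

```bash
python3 -c "
from h import *
tf()
print(robot.observe()['joint_torque'])"
```

```text
t 43.25 pos [0.658  0.0019 0.0441] F [-5.4575 -2.9097 -2.9765] M [ 0.0795  0.8124 -0.607 ] q1 -0.9 q6 137.29 jaw -138.22 tq6 0.657 w 0.0366
[ -3.142  -60.8701 -19.1451  -1.2243   0.1832   0.6573]
```

step_arm:
  motion: [0,0,0,0,0,0,0.055,0,0,0,0,0,0,0.055,0,0,0,0,0,0,0.055,0,0,0,-8.5,0,0,0.055,0,0,0,-8.5,0,0,0.055,0,0,0,-8.5,0,0,0.055,0,0,0,-8.5,0,0,0.055,0,0,0,-8.5,0,0,0.055,0,0,0,-8.5,0,0,0.055,0,0,0,-8.5,0,0,0.055,0,0,0,-8.5,0,0,0.055,0,0,0,-8.5,0,0,0.055]

```text
time: 44.45
eef_pos: [0.657, 0.0011, 0.043]
eef_rot: [[-0.001, 0.879, 0.476], [-0.0, 0.476, -0.879], [-1.0, -0.001, -0.0]]
contact_force: [-1.2, -0.1, 0.2]
grip_width: 0.0554
```

step_arm:
  motion: [0,0,0,-8.5,0,0,0.055,0,0,0,-8.5,0,0,0.055,0,0,0,-8.5,0,0,0.055,0,0,0,-8.5,0,0,0.055,0,0,0,-8.5,0,0,0.055,0,0,0,-8.5,0,0,0.055,0,0,0,-8.5,0,0,0.055,0,0,0,-8.5,0,0,0.055,0,0,0,-8.5,0,0,0.055,0,0,0,-8.5,0,0,0.055,0,0,0,-8.5,0,0,0.055,0,0,0,-8.5,0,0,0.055]

```text
time: 45.65
eef_pos: [0.6569, 0.0011, 0.0429]
eef_rot: [[-0.001, -0.649, 0.761], [-0.0, 0.761, 0.649], [-1.0, 0.0, -0.001]]
contact_force: [-0.6, 0.5, -0.0]
grip_width: 0.0553
```

```bash
python3 -c "
from h import *
tf()
p,d=read_camera('scene'); cv2.imwrite('pics/g25.png',cv2.resize(p[160:290,210:340],None,fx=4.5,fy=4.5,interpolation=2))"
```

```text
t 45.65 pos [0.6569 0.0011 0.0429] F [ 0.0225  0.7754 -0.1681] M [-0.021   0.0442 -0.0527] q1 -0.9 q6 -41.37 jaw 40.45 tq6 1.968 w 0.0553
```

View pics/g25.png

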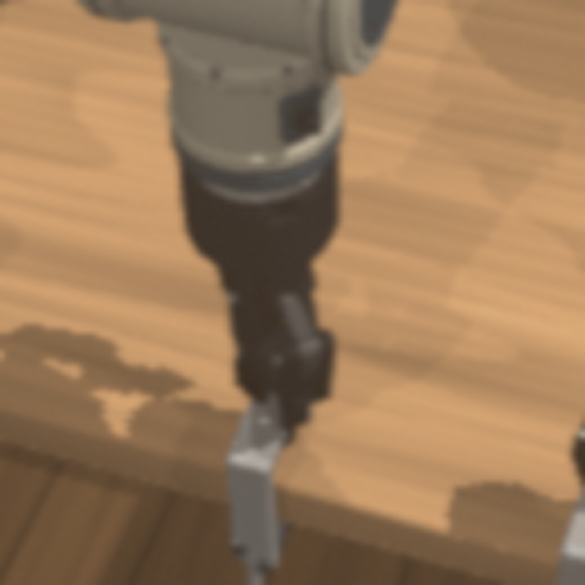

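step_arm:
  motion: [0,0.0003,0.0013,0,0,0,0.055,0,0,0,0,0,0,0.03,0,0,0,0,0,0,0.03,0,0,0,0,0,0,0.03,0,0,0,0,0,0,0.03,0,0,0,0,0,0,0.03]

```text
time: 46.3
eef_pos: [0.6579, 0.0023, 0.0434]
eef_rot: [[-0.0, -0.642, 0.766], [-0.0, 0.766, 0.642], [-1.0, 0.0, -0.0]]
contact_force: [-2.7, -1.8, 4.3]
grip_width: 0.0365
```

```bash
python3 -c "
from h import *
tf()"
```

```text
t 46.3 pos [0.6579 0.0023 0.0434] F [-4.3354  0.3658 -3.1741] M [0.0693 0.513  0.0273] q1 -0.8 q6 -40.80 jaw 39.97 tq6 -0.047 w 0.0365
```

step_arm:
  motion: [0,0,0,5,0,0,0.03,0.0001,0,0,5,0,0,0.03,0,0,0,0,0,0,0.03]

```text
time: 46.6
eef_pos: [0.6578, 0.0023, 0.0432]
eef_rot: [[-0.0, -0.499, 0.867], [-0.0, 0.867, 0.499], [-1.0, 0.0, -0.0]]
contact_force: [-2.5, -2.2, 5.4]
grip_width: 0.0364
```

```bash
python3 -c "
from h import *
tf()"
```

```text
t 46.6 pos [0.6578 0.0023 0.0432] F [-5.3848 -0.6478 -3.3126] M [ 0.0681  0.5853 -0.0732] q1 -0.8 q6 -30.77 jaw 29.95 tq6 0.837 w 0.0364
```

step_arm:
  motion: [0.0001,0,0,5,0,0,0.03,0.0001,0,0,5,0,0,0.03,0,0,0,0,0,0,0.03]

```text
time: 46.9
eef_pos: [0.6578, 0.0022, 0.0431]
eef_rot: [[-0.0, -0.342, 0.94], [-0.0, 0.94, 0.342], [-1.0, -0.0, -0.001]]
contact_force: [-3.3, -1.7, 5.9]
grip_width: 0.0364
```

```bash
python3 -c "
from h import *
tf()"
```

```text
t 46.9 pos [0.6578 0.0022 0.0431] F [-5.8945 -0.4632 -3.6568] M [ 0.0471  0.649  -0.1766] q1 -0.8 q6 -20.82 jaw 20.00 tq6 0.713 w 0.0364
```

step_arm:
  motion: [0.0001,0,0,5,0,0,0.03,0.0001,0,0,5,0,0,0.03,0,0,0,0,0,0,0.03]

```text
time: 47.2
eef_pos: [0.6578, 0.0023, 0.0429]
eef_rot: [[-0.001, -0.174, 0.985], [-0.0, 0.985, 0.174], [-1.0, -0.0, -0.001]]
contact_force: [-3.0, -1.0, 6.1]
grip_width: 0.0366
```

```bash
python3 -c "
from h import *
tf()"
```

```text
t 47.2 pos [0.6578 0.0023 0.0429] F [-6.0787 -0.5078 -3.1586] M [ 0.0145  0.6032 -0.3041] q1 -0.8 q6 -10.82 jaw 10.01 tq6 0.712 w 0.0366
```

step_arm:
  motion: [0.0001,0,0,5,0,0,0.03,0,0,0,5,0,0,0.03,0,0,0,0,0,0,0.03]

```text
time: 47.5
eef_pos: [0.6577, 0.0023, 0.0427]
eef_rot: [[-0.001, -0.001, 1.0], [-0.0, 1.0, 0.001], [-1.0, -0.0, -0.001]]
contact_force: [-2.6, -2.6, 4.9]
grip_width: 0.0366
```

```bash
python3 -c "
from h import *
tf()"
```

```text
t 47.5 pos [0.6577 0.0023 0.0427] F [-4.8812 -2.6293 -2.6506] M [ 0.0544  0.6597 -0.492 ] q1 -0.8 q6 -0.89 jaw 0.07 tq6 0.826 w 0.0366
```

step_arm:
  motion: [0.0001,0,0,5,0,0,0.03,0.0001,0,0,3,0,0,0.03,0,0,0,0,0,0,0.03]

```text
time: 47.8
eef_pos: [0.6577, 0.0023, 0.0427]
eef_rot: [[-0.001, 0.136, 0.991], [-0.0, 0.991, -0.136], [-1.0, -0.001, -0.001]]
contact_force: [-4.4, -2.8, 6.4]
grip_width: 0.0366
```

```bash
python3 -c "
from h import *
tf()"
```

```text
t 47.8 pos [0.6577 0.0023 0.0427] F [-6.4415 -3.4041 -3.999 ] M [-0.1617  0.6159 -0.5424] q1 -0.8 q6 7.01 jaw -7.81 tq6 0.639 w 0.0366
```

step_arm:
  motion: [0.0001,0,0,5,0,0,0.03,0,0,0,3,0,0,0.03,0,0,0,0,0,0,0.03]

```text
time: 48.1
eef_pos: [0.6577, 0.0023, 0.0427]
eef_rot: [[-0.001, 0.272, 0.962], [-0.0, 0.962, -0.272], [-1.0, -0.001, -0.001]]
contact_force: [-4.1, -3.1, 7.6]
grip_width: 0.0365
```

```bash
python3 -c "
from h import *
tf()"
```

```text
t 48.1 pos [0.6577 0.0023 0.0427] F [-7.628  -4.0939 -3.0624] M [-0.1392  0.5943 -0.6192] q1 -0.8 q6 15.01 jaw -15.81 tq6 0.639 w 0.0365
```

step_arm:
  motion: [0.0001,0,0,5,0,0,0.03,0,0,0,3,0,0,0.03,0,0,0,0,0,0,0.03]

```text
time: 48.4
eef_pos: [0.6577, 0.0023, 0.0427]
eef_rot: [[-0.001, 0.404, 0.915], [-0.0, 0.915, -0.404], [-1.0, -0.001, -0.0]]
contact_force: [-5.3, -2.3, 8.7]
grip_width: 0.0365
```

```bash
python3 -c "
from h import *
tf()
p,d=read_camera('scene'); cv2.imwrite('pics/g26.png',cv2.resize(p[160:290,210:340],None,fx=4.5,fy=4.5,interpolation=2))"
```

```text
t 48.4 pos [0.6577 0.0023 0.0427] F [-8.7418 -4.2412 -3.9621] M [-0.1416  0.5757 -0.7527] q1 -0.8 q6 23.01 jaw -23.81 tq6 0.639 w 0.0365
```

View pics/g26.png

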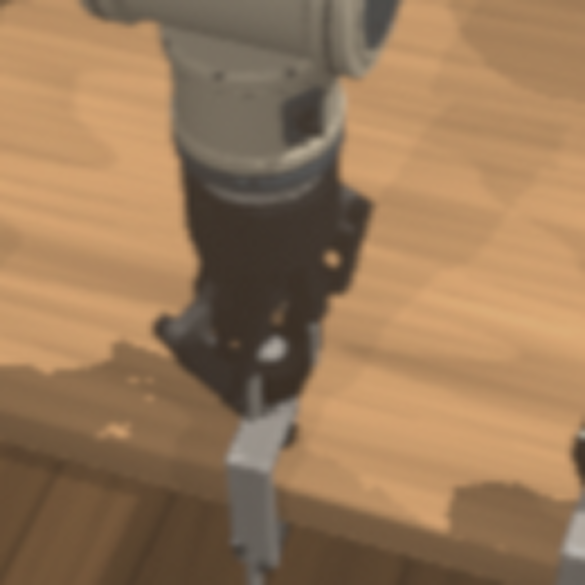

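step_arm:
  motion: [0,0,0,8.5,0,0,0.03,0,0,0,8.5,0,0,0.03,0,0,0,8.5,0,0,0.03,0,0,0,8.5,0,0,0.03,0,0,0,8.5,0,0,0.03,0,0,0,8.5,0,0,0.03,0,0,0,8.5,0,0,0.03,0,0,0,8.5,0,0,0.03,0,0,0,2,0,0,0.03,0,0,0,0,0,0,0.03]

```text
time: 49.45
eef_pos: [0.6575, 0.0023, 0.0427]
eef_rot: [[-0.001, 0.998, -0.066], [-0.001, -0.066, -0.998], [-1.0, -0.001, 0.001]]
contact_force: [-4.4, -1.8, 8.9]
grip_width: 0.0365
```

```bash
python3 -c "
from h import *
tf()
p,d=read_camera('scene'); cv2.imwrite('pics/g27.png',cv2.resize(p[160:290,210:340],None,fx=4.5,fy=4.5,interpolation=2))"
```

```text
t 49.45 pos [0.6575 0.0023 0.0427] F [-8.8516 -4.3256  2.1243] M [-0.1737 -0.652  -0.8865] q1 -0.8 q6 92.98 jaw -93.78 tq6 0.557 w 0.0365
```

View pics/g27.png

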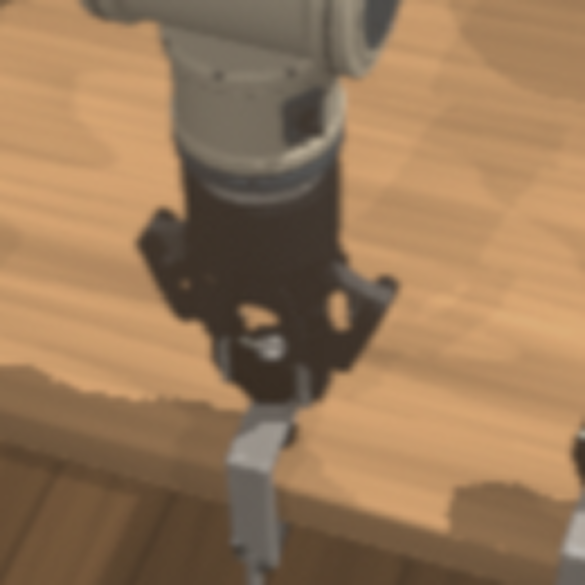

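step_arm:
  motion: [0,0,0,0,0,0,0.065,0,0,0,0,0,0,0.065,0,0,0,0,0,0,0.065,0,0,0,0,0,0,0.065,-0.04,0,0,0,0,0,0.065,-0.05,0,0,0,0,0,0.065,0,0,0,-8.5,0,0,0.065,0,0,0,-8.5,0,0,0.065,0,0,0,-8.5,0,0,0.065,0,0,0,-8.5,0,0,0.065,0,0,0,-8.5,0,0,0.065,0,0,0,-8.5,0,0,0.065]

```text
time: 50.7
eef_pos: [0.6581, 0.0026, 0.1322]
eef_rot: [[0.0, 0.677, 0.736], [0.0, 0.736, -0.677], [-1.0, 0.0, -0.0]]
contact_force: [0.8, 0.3, -0.5]
grip_width: 0.0648
```

step_arm:
  motion: [0,0,0,-8.5,0,0,0.065,0,0,0,-8.5,0,0,0.065,0,0,0,-8.5,0,0,0.065,0,0,0,-8.5,0,0,0.065,0,0,0,-8.5,0,0,0.065,0,0,0,-8.5,0,0,0.065,0,0,0,-8.5,0,0,0.065,0,0,0,-8.5,0,0,0.065,0,0,0,-8.5,0,0,0.065,0,0,0,-8.5,0,0,0.065,0,0,0,-8.5,0,0,0.065,0,0,0,-8.5,0,0,0.065]

```text
time: 51.9
eef_pos: [0.6581, 0.0026, 0.1322]
eef_rot: [[0.0, -0.861, 0.509], [0.0, 0.509, 0.861], [-1.0, -0.0, 0.0]]
contact_force: [0.1, 0.3, 0.7]
grip_width: 0.065
```

Run:
```python
from h import *
tf(); plan((.6565,-.2262,.13),116)
p,d=read_camera('scene'); cv2.imwrite('pics/g28.png',cv2.resize(p[180:300,160:360],None,fx=4,fy=4,interpolation=2)); cv2.imwrite('pics/s28.png',p)
```

```text
t 51.9 pos [0.6581 0.0026 0.1322] F [-0.747   0.0293  0.3189] M [-0.0153 -0.0114  0.0269] q1 -0.8 q6 -60.21 jaw 59.39 tq6 1.969 w 0.0650
turn x -56.61 deg (6.6 rows) then shift x 0.0022 y 0.1017 z -0.2049  n=4.6 tilt [0.0001 0.0001 0.    ] q6 -60.2
```

View pics/g28.png

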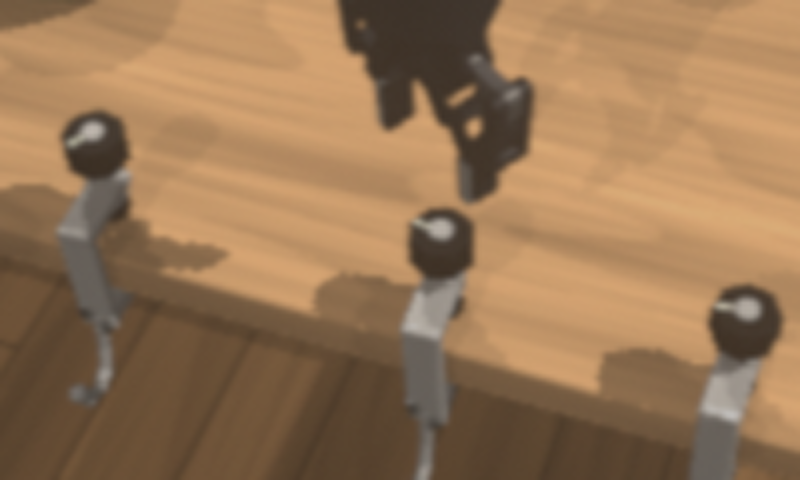

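step_arm:
  motion: [0,0,0,-8.5,0,0,0.065,0,0,0,-8.5,0,0,0.065,0,0,0,-8.5,0,0,0.065,0,0,0,-8.5,0,0,0.065,0,0,0,-8.5,0,0,0.065,0,0,0,-8.5,0,0,0.065,0,0,0,-5.6,0,0,0.065,0,0.0203,-0.041,0,0,0,0.065,0,0.0203,-0.041,0,0,0,0.065,0,0.0203,-0.041,0,0,0,0.065,0,0.0203,-0.041,0,0,0,0.065,0,0.0203,-0.041,0,0,0,0.065]

```text
time: 53.15
eef_pos: [0.655, -0.228, 0.1322]
eef_rot: [[0.0, -0.903, -0.43], [0.0, -0.43, 0.903], [-1.0, -0.0, -0.0]]
contact_force: [0.6, 0.1, -0.4]
grip_width: 0.065
```

step_arm:
  motion: [0.02,0,0,0,0,0,0.065,0,0,0,0,0,0,0.065,0,0,0,0,0,0,0.065]

```text
time: 53.45
eef_pos: [0.6545, -0.2257, 0.1117]
eef_rot: [[-0.002, -0.902, -0.431], [0.001, -0.431, 0.902], [-1.0, 0.001, 0.001]]
contact_force: [0.3, -0.2, 0.3]
grip_width: 0.065
```

Run:
```python
from h import *
tf(); plan((.6565,-.2262,.0485),116)
```

```text
t 53.45 pos [ 0.6545 -0.2257  0.1117] F [-0.2752 -0.1343 -0.2997] M [-0.0623  0.0334  0.0245] q1 -20.0 q6 -135.56 jaw 115.53 tq6 0.017 w 0.0650
turn x -0.47 deg (0.1 rows) then shift x 0.0632 y -0.0015 z -0.0013  n=1.3 tilt [-0.0016  0.0008  0.    ] q6 -135.6
```

step_arm:
  motion: [0.02,-0.0012,-0.0013,0,0,0,0.065,0.02,0,0,0,0,0,0.065,0.015,0,0,0,0,0,0.065,0.008,0,0,0,0,0,0.065,0,0,0,0,0,0,0.065,0,0,0,0,0,0,0.065]

```text
time: 54.05
eef_pos: [0.6571, -0.2267, 0.0495]
eef_rot: [[0.0, -0.902, -0.432], [-0.0, -0.432, 0.902], [-1.0, -0.0, -0.0]]
contact_force: [0.7, 0.9, -0.6]
grip_width: 0.0653
```

Run:
```python
from h import *
tf(); plan((.6563,-.2262,.0485),115.6)
p,d=read_camera('scene'); cv2.imwrite('pics/g29.png',cv2.resize(p[130:260,120:250],None,fx=4.5,fy=4.5,interpolation=2))
```

```text
t 54.05 pos [ 0.6571 -0.2267  0.0495] F [ 0.6373 -1.03    0.4811] M [-0.0411  0.0568 -0.0531] q1 -20.0 q6 -135.64 jaw 115.62 tq6 0.002 w 0.0653
turn x 0.02 deg (0.0 rows) then shift x 0.0010 y 0.0005 z 0.0008  n=0.0 tilt [ 0.0004 -0.0001  0.    ] q6 -135.6
```

View pics/g29.png

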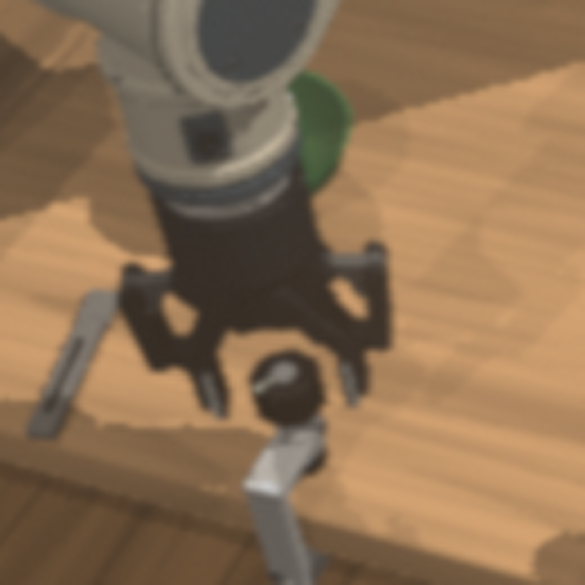

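Fingers straddle the knob evenly. Close on it.

step_arm:
  motion: [0.001,0.0004,0.0005,0,0,0,0.03,0,0,0,0,0,0,0.03,0,0,0,0,0,0,0.03,0,0,0,0,0,0,0.03,0,0,0,0,0,0,0.03,0,0,0,0,0,0,0.03]

```text
time: 54.7
eef_pos: [0.6563, -0.2264, 0.0492]
eef_rot: [[0.0, -0.902, -0.432], [0.0, -0.432, 0.902], [-1.0, -0.0, -0.0]]
contact_force: [-1.9, 3.3, 6.1]
grip_width: 0.0365
```

Run:
```python
from h import *
tf()
```

```text
t 54.7 pos [ 0.6563 -0.2264  0.0492] F [-6.1298  0.2803  3.825 ] M [ 0.0131 -0.5365  0.117 ] q1 -20.0 q6 -135.64 jaw 115.60 tq6 -0.004 w 0.0365
```

step_arm:
  motion: [0,0,0,5,0,0,0.03,0.0001,0,0,8.5,0,0,0.03,0.0001,0,0,8.5,0,0,0.03,0.0002,0,0,8.5,0,0,0.03,0.0001,0,0,8.5,0,0,0.03,0.0002,0,0,8.5,0,0,0.03,0,0,0,0,0,0,0.03]

```text
time: 55.4
eef_pos: [0.6561, -0.2265, 0.0484]
eef_rot: [[-0.0, -0.926, 0.377], [0.0, 0.377, 0.926], [-1.0, 0.0, 0.0]]
contact_force: [-2.3, 2.8, 6.9]
grip_width: 0.0367
```

Run:
```python
from h import *
tf()
p,d=read_camera('scene'); cv2.imwrite('pics/g30.png',cv2.resize(p[130:260,120:250],None,fx=4.5,fy=4.5,interpolation=2))
```

```text
t 55.4 pos [ 0.6561 -0.2265  0.0484] F [-6.9413  3.1953  1.6988] M [ 0.0725 -0.0608  0.5995] q1 -20.0 q6 -87.89 jaw 67.85 tq6 1.290 w 0.0367
```

View pics/g30.png

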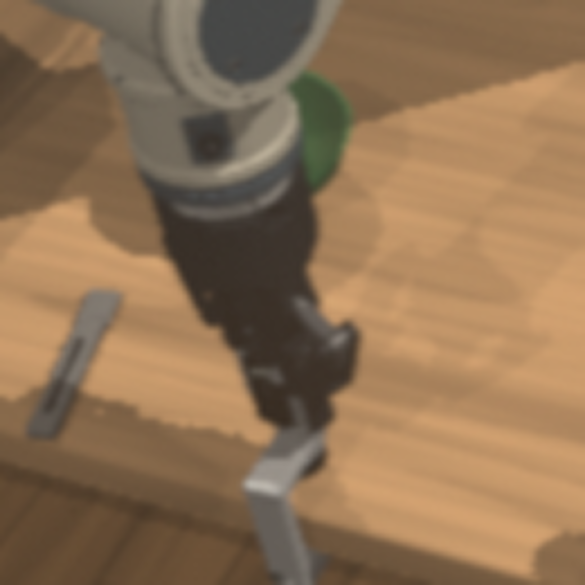

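step_arm:
  motion: [0.0001,0,0,8.5,0,0,0.03,0.0001,0,0,8.5,0,0,0.03,0.0002,0,0,8.5,0,0,0.03,0.0001,0,0,8.5,0,0,0.03,0.0002,0,0,8.5,0,0,0.03,0.0001,0,0,8.5,0,0,0.03,0.0001,0,0,8.5,0,0,0.03,0.0002,0,0,8.5,0,0,0.03,0.0001,0,0,8.5,0,0,0.03,0.0002,0,0,8.5,0,0,0.03,0.0001,0,0,8.5,0,0,0.03,0,0,0,0,0,0,0.03]

```text
time: 56.65
eef_pos: [0.6559, -0.2259, 0.0469]
eef_rot: [[-0.001, 0.433, 0.901], [0.001, 0.901, -0.433], [-1.0, 0.001, -0.001]]
contact_force: [-2.4, 3.6, 6.8]
grip_width: 0.0366
```

```bash
python3 -c "
from h import *
tf()"
```

```text
t 56.65 pos [ 0.6559 -0.2259  0.0469] F [-6.827   2.1759 -3.731 ] M [0.0419 0.9935 0.4205] q1 -20.0 q6 5.61 jaw -25.65 tq6 1.289 w 0.0366
```

step_arm:
  motion: [0.0001,0,0,8.5,0,0,0.03,0.0001,0,0,8.5,0,0,0.03,0.0002,0,0,8.5,0,0,0.03,0.0001,0,0,8.5,0,0,0.03,0.0002,0,0,8.5,0,0,0.03,0.0001,0,0,8.5,0,0,0.03,0.0001,0,0,8.5,0,0,0.03,0.0002,0,0,8.5,0,0,0.03,0.0001,0,0,8.5,0,0,0.03,0.0001,0,0,8.5,0,0,0.03,0,0,0,0,0,0,0.03]

```text
time: 57.75
eef_pos: [0.6566, -0.2258, 0.0455]
eef_rot: [[0.001, 0.937, -0.35], [0.001, -0.35, -0.937], [-1.0, 0.0, -0.001]]
contact_force: [-1.1, 5.5, 5.3]
grip_width: 0.0364
```

```bash
python3 -c "
from h import *
tf()
p,d=read_camera('scene'); cv2.imwrite('pics/g31.png',cv2.resize(p[130:260,120:250],None,fx=4.5,fy=4.5,interpolation=2))"
```

```text
t 57.75 pos [ 0.6566 -0.2258  0.0455] F [-5.3295 -2.9618 -4.7759] M [ 0.1118  1.2008 -0.467 ] q1 -20.0 q6 90.45 jaw -110.51 tq6 1.564 w 0.0364
```

View pics/g31.png

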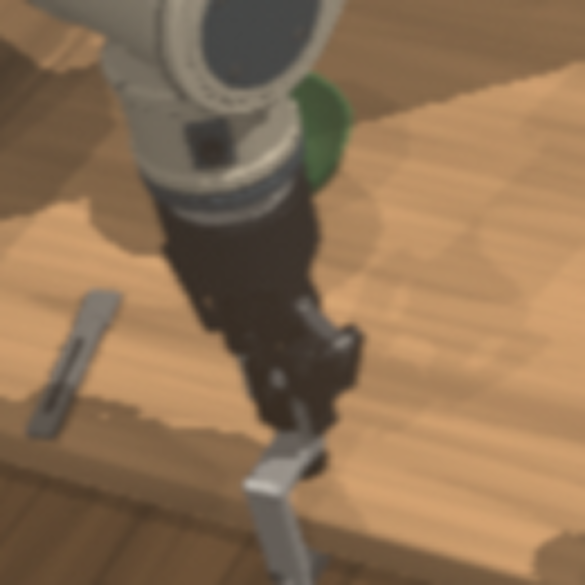

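step_arm:
  motion: [0.0001,0,0,8.5,0,0,0.03,0.0002,0,0,8.5,0,0,0.03,0.0001,0,0,8.5,0,0,0.03,0,0,0,0,0,0,0.03]

```text
time: 58.2
eef_pos: [0.6567, -0.2261, 0.0451]
eef_rot: [[0.001, 0.697, -0.717], [0.001, -0.717, -0.697], [-1.0, 0.0, -0.001]]
contact_force: [-0.8, 4.9, 5.0]
grip_width: 0.0364
```

```bash
python3 -c "
from h import *
tf()"
```

```text
t 58.2 pos [ 0.6567 -0.2261  0.0451] F [-5.0198 -4.0938 -2.8681] M [ 0.0444  0.814  -0.7341] q1 -20.0 q6 115.78 jaw -135.83 tq6 1.449 w 0.0364
```

step_arm:
  motion: [0.0001,0,0,8.5,0,0,0.03,0.0002,0,0,8.5,0,0,0.03,0,0,0,0,0,0,0.03]

```text
time: 58.5
eef_pos: [0.6567, -0.2262, 0.0448]
eef_rot: [[0.001, 0.457, -0.889], [0.0, -0.889, -0.457], [-1.0, 0.0, -0.001]]
contact_force: [0.3, 5.2, 5.9]
grip_width: 0.0368
```

```bash
python3 -c "
from h import *
tf()"
```

```text
t 58.5 pos [ 0.6567 -0.2262  0.0448] F [-5.8516 -4.4951 -2.6147] M [ 0.0591  0.4729 -0.7978] q1 -20.0 q6 132.75 jaw -152.80 tq6 1.283 w 0.0368
```

step_arm:
  motion: [0.0001,0,0,5,0,0,0.03,0,0,0,0,0,0,0.03]

```text
time: 58.7
eef_pos: [0.6566, -0.2263, 0.0447]
eef_rot: [[0.001, 0.38, -0.925], [0.0, -0.925, -0.38], [-1.0, 0.0, -0.001]]
contact_force: [-0.6, 4.9, 5.7]
grip_width: 0.0366
```

```bash
python3 -c "
from h import *
tf()"
```

```text
t 58.7 pos [ 0.6566 -0.2263  0.0447] F [-5.728  -4.7299 -1.3072] M [ 0.0747  0.4196 -0.7964] q1 -20.0 q6 137.64 jaw -157.69 tq6 0.657 w 0.0366
```

step_arm:
  motion: [0,0,0,0,0,0,0.055,0,0,0,0,0,0,0.055,0,0,0,0,0,0,0.055,0,0,0,-8.5,0,0,0.055,0,0,0,-8.5,0,0,0.055,0,0,0,-8.5,0,0,0.055,0,0,0,-8.5,0,0,0.055,0,0,0,-8.5,0,0,0.055,0,0,0,-8.5,0,0,0.055,0,0,0,-8.5,0,0,0.055,0,0,0,-8.5,0,0,0.055,0,0,0,-8.5,0,0,0.055]

```text
time: 59.9
eef_pos: [0.656, -0.2269, 0.0437]
eef_rot: [[-0.0, 0.988, 0.157], [-0.0, 0.157, -0.988], [-1.0, -0.0, 0.0]]
contact_force: [0.2, -0.1, 0.5]
grip_width: 0.0551
```

step_arm:
  motion: [0,0,0,-8.5,0,0,0.055,0,0,0,-8.5,0,0,0.055,0,0,0,-8.5,0,0,0.055,0,0,0,-8.5,0,0,0.055,0,0,0,-8.5,0,0,0.055,0,0,0,-8.5,0,0,0.055,0,0,0,-8.5,0,0,0.055,0,0,0,-8.5,0,0,0.055,0,0,0,-8.5,0,0,0.055,0,0,0,-8.5,0,0,0.055,0,0,0,-8.5,0,0,0.055,0,0,0,-8.5,0,0,0.055]

```text
time: 61.1
eef_pos: [0.656, -0.2269, 0.0438]
eef_rot: [[-0.0, -0.359, 0.933], [-0.0, 0.933, 0.359], [-1.0, -0.0, -0.0]]
contact_force: [-0.3, -0.4, -0.3]
grip_width: 0.0551
```

```bash
python3 -c "
from h import *
tf(); plan((.6564,-.2262,.0437),20.8)"
```

```text
t 61.1 pos [ 0.656  -0.2269  0.0438] F [ 0.2678 -0.2392 -0.3747] M [-0.0649 -0.019  -0.0058] q1 -20.1 q6 -41.08 jaw 21.03 tq6 1.968 w 0.0551
turn x 0.23 deg (0.0 rows) then shift x 0.0001 y 0.0005 z 0.0006  n=0.0 tilt [-0.0002 -0.0002  0.    ] q6 -41.1
```

step_arm:
  motion: [0,0.0005,0.0006,0,0,0,0.055,0,0,0,0,0,0,0.03,0,0,0,0,0,0,0.03,0,0,0,0,0,0,0.03,0,0,0,0,0,0,0.03,0,0,0,0,0,0,0.03]

```text
time: 61.7
eef_pos: [0.6564, -0.2261, 0.0441]
eef_rot: [[-0.0, -0.351, 0.936], [-0.0, 0.936, 0.351], [-1.0, -0.0, -0.0]]
contact_force: [-2.2, -1.6, 3.8]
grip_width: 0.0364
```

```bash
python3 -c "
from h import *
tf()"
```

```text
t 61.7 pos [ 0.6564 -0.2261  0.0441] F [-3.8484 -0.6885 -2.5869] M [0.0604 0.3456 0.0133] q1 -20.0 q6 -40.55 jaw 20.57 tq6 -0.043 w 0.0364
```

step_arm:
  motion: [0,0,0,5,0,0,0.03,0.0001,0,0,5,0,0,0.03,0,0,0,0,0,0,0.03]

```text
time: 62.0
eef_pos: [0.6564, -0.226, 0.0439]
eef_rot: [[-0.0, -0.183, 0.983], [-0.0, 0.983, 0.183], [-1.0, -0.0, -0.0]]
contact_force: [-2.4, -0.8, 3.3]
grip_width: 0.0363
```

```bash
python3 -c "
from h import *
tf()"
```

```text
t 62.0 pos [ 0.6564 -0.226   0.0439] F [-3.3063 -0.3826 -2.5528] M [ 0.0358  0.369  -0.1138] q1 -20.0 q6 -30.52 jaw 10.54 tq6 0.838 w 0.0363
```

step_arm:
  motion: [0.0001,0,0,5,0,0,0.03,0.0001,0,0,3,0,0,0.03,0,0,0,0,0,0,0.03]

```text
time: 62.3
eef_pos: [0.6564, -0.2261, 0.0438]
eef_rot: [[-0.0, -0.047, 0.999], [-0.0, 0.999, 0.047], [-1.0, -0.0, -0.0]]
contact_force: [-2.3, -1.4, 3.9]
grip_width: 0.0362
```

```bash
python3 -c "
from h import *
tf()"
```

```text
t 62.3 pos [ 0.6564 -0.2261  0.0438] F [-3.9243 -1.25   -2.3382] M [-0.0178  0.4567 -0.1757] q1 -20.0 q6 -22.66 jaw 2.69 tq6 0.500 w 0.0362
```

step_arm:
  motion: [0.0001,0,0,5,0,0,0.03,0.0001,0,0,3,0,0,0.03,0,0,0,0,0,0,0.03]

```text
time: 62.6
eef_pos: [0.6564, -0.226, 0.0436]
eef_rot: [[-0.0, 0.092, 0.996], [-0.0, 0.996, -0.092], [-1.0, -0.0, -0.0]]
contact_force: [-2.9, -0.6, 5.8]
grip_width: 0.0369
```

```bash
python3 -c "
from h import *
tf()"
```

```text
t 62.6 pos [ 0.6564 -0.226   0.0436] F [-5.7859 -0.8878 -2.8008] M [ 0.0851  0.6222 -0.209 ] q1 -20.0 q6 -14.70 jaw -5.27 tq6 0.497 w 0.0369
```

step_arm:
  motion: [0.0001,0,0,5,0,0,0.03,0.0001,0,0,3,0,0,0.03,0,0,0,0,0,0,0.03]

```text
time: 62.9
eef_pos: [0.6563, -0.226, 0.0435]
eef_rot: [[-0.0, 0.23, 0.973], [-0.0, 0.973, -0.23], [-1.0, -0.0, -0.0]]
contact_force: [-3.0, 0.0, 4.8]
grip_width: 0.0365
```

```bash
python3 -c "
from h import *
tf()"
```

```text
t 62.9 pos [ 0.6563 -0.226   0.0435] F [-4.7651 -0.6725 -2.926 ] M [ 0.0977  0.5479 -0.292 ] q1 -20.0 q6 -6.70 jaw -13.27 tq6 0.422 w 0.0365
```

step_arm:
  motion: [0.0001,0,0,5,0,0,0.03,0,0,0,3,0,0,0.03,0,0,0,0,0,0,0.03]

```text
time: 63.2
eef_pos: [0.6563, -0.226, 0.0434]
eef_rot: [[-0.0, 0.363, 0.932], [-0.0, 0.932, -0.363], [-1.0, -0.0, -0.0]]
contact_force: [-4.4, -0.7, 3.9]
grip_width: 0.0363
```

```bash
python3 -c "
from h import *
tf()"
```

```text
t 63.2 pos [ 0.6563 -0.226   0.0434] F [-3.931  -2.2859 -3.8606] M [ 0.0639  0.5176 -0.3951] q1 -20.0 q6 1.30 jaw -21.27 tq6 0.422 w 0.0363
```

step_arm:
  motion: [0.0001,0,0,5,0,0,0.03,0,0,0,3,0,0,0.03,0,0,0,0,0,0,0.03]

```text
time: 63.5
eef_pos: [0.6563, -0.226, 0.0433]
eef_rot: [[-0.0, 0.489, 0.872], [0.0, 0.872, -0.489], [-1.0, -0.0, -0.0]]
contact_force: [-3.3, -1.1, 5.1]
grip_width: 0.0363
```

```bash
python3 -c "
from h import *
tf()"
```

```text
t 63.5 pos [ 0.6563 -0.226   0.0433] F [-5.1326 -2.5406 -2.3597] M [ 0.0922  0.4796 -0.3899] q1 -20.0 q6 9.30 jaw -29.27 tq6 0.422 w 0.0363
```

step_arm:
  motion: [0.0001,0,0,5,0,0,0.03,0,0,0,3,0,0,0.03,0,0,0,0,0,0,0.03]

```text
time: 63.8
eef_pos: [0.6563, -0.226, 0.0432]
eef_rot: [[-0.001, 0.605, 0.796], [-0.0, 0.796, -0.605], [-1.0, -0.0, -0.0]]
contact_force: [-4.3, -1.5, 5.8]
grip_width: 0.0364
```

```bash
python3 -c "
from h import *
tf()"
```

```text
t 63.8 pos [ 0.6563 -0.226   0.0432] F [-5.7936 -3.751  -2.5077] M [-0.1153  0.4667 -0.497 ] q1 -20.0 q6 17.28 jaw -37.24 tq6 0.637 w 0.0364
```

step_arm:
  motion: [0,0,0,8,0,0,0.03,0,0,0,0,0,0,0.03]

```text
time: 64.0
eef_pos: [0.6563, -0.226, 0.0432]
eef_rot: [[-0.0, 0.712, 0.702], [-0.0, 0.702, -0.712], [-1.0, -0.0, -0.0]]
contact_force: [-3.1, -1.3, 6.4]
grip_width: 0.036
```

```bash
python3 -c "
from h import *
tf()"
```

```text
t 64.0 pos [ 0.6563 -0.226   0.0432] F [-6.4029 -3.1141 -1.1973] M [ 0.0109  0.3539 -0.5841] q1 -20.0 q6 25.41 jaw -45.37 tq6 1.175 w 0.0360
```

step_arm:
  motion: [0,0,0,8,0,0,0.03,0,0,0,0,0,0,0.03]

```text
time: 64.2
eef_pos: [0.6563, -0.226, 0.0432]
eef_rot: [[-0.0, 0.803, 0.597], [-0.0, 0.597, -0.803], [-1.0, -0.0, -0.0]]
contact_force: [-3.3, -0.9, 5.0]
grip_width: 0.0366
```

```bash
python3 -c "
from h import *
tf()"
```

```text
t 64.2 pos [ 0.6563 -0.226   0.0432] F [-4.9584 -3.1871 -1.2161] M [-0.0209  0.2858 -0.5785] q1 -20.0 q6 33.41 jaw -53.37 tq6 1.177 w 0.0366
```

Run:
```python
from h import *
L=[];Q=[]
for i in range(8):
    s=robot.observe(); R=s['eef_rot']; L.append(np.r_[R.T@s['ft_torque'],R.T@s['contact_force']]); Q.append(s['joint_torque'][5]); p,d=read_camera('scene')
L=np.array(L); print(L[:,0],L.mean(0),L.std(0),Q)
cv2.imwrite('pics/g32.png',cv2.resize(p[130:260,120:250],None,fx=4.5,fy=4.5,interpolation=2))
```

```text
[-0.0209  0.0884  0.1167  0.0345  0.0143  0.0166  0.1071  0.0985] [ 0.0569  0.2917 -0.5884 -5.6459 -3.4252 -1.2356] [0.0485 0.0264 0.0375 0.4053 0.3378 0.4143] [np.float64(1.1773112788796425), np.float64(0.2979612071067095), np.float64(0.02133625850547105), np.float64(-0.04041215172037482), np.float64(-0.053035179153084755), np.float64(-0.05544728133827448), np.float64(-0.05573522066697478), np.float64(-0.0558199267834425)]
```

View pics/g32.png

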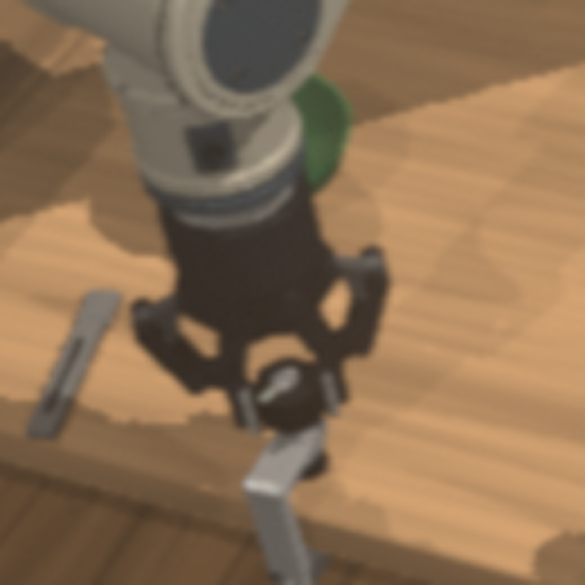

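step_arm:
  motion: [0,0,0,5,0,0,0.03,0,0,0,3,0,0,0.03,0,0,0,0,0,0,0.03]

```text
time: 64.9
eef_pos: [0.6562, -0.226, 0.0431]
eef_rot: [[-0.001, 0.877, 0.481], [-0.0, 0.481, -0.877], [-1.0, -0.001, -0.0]]
contact_force: [-3.2, -1.0, 5.6]
grip_width: 0.0361
```

Run:
```python
from h import *
tf()
for i in range(5):
    s=robot.observe(); R=s['eef_rot']; print((R.T@s['ft_torque'])[0].round(3),s['joint_torque'][5].round(3),s['joint_positions'][5].round(2)); read_camera('top')
```

```text
t 64.9 pos [ 0.6562 -0.226   0.0431] F [-5.5905 -3.2467 -0.6452] M [-0.2054  0.2047 -0.6406] q1 -20.0 q6 41.27 jaw -61.24 tq6 0.637 w 0.0361
-0.205 0.637 41.27
-0.097 0.266 41.21
-0.119 0.151 41.2
-0.17 0.126 41.2
-0.177 0.121 41.2
```

step_arm:
  motion: [0,0,0,8.5,0,0,0.03,0,0,0,8.5,0,0,0.03,0,0,0,8.5,0,0,0.03,0,0,0,8.5,0,0,0.03,0,0,0,8.5,0,0,0.03,0,0,0,8.5,0,0,0.03,0,0,0,8.5,0,0,0.03,0,0,0,2,0,0,0.03,0,0,0,0,0,0,0.03]

```text
time: 66.05
eef_pos: [0.6562, -0.2259, 0.0431]
eef_rot: [[-0.001, 0.841, -0.54], [-0.0, -0.54, -0.841], [-1.0, -0.001, 0.001]]
contact_force: [-2.8, -0.1, 5.5]
grip_width: 0.0362
```

Run:
```python
from h import *
tf()
```

```text
t 66.05 pos [ 0.6562 -0.2259  0.0431] F [-5.4733 -2.2717  1.6336] M [-0.1258 -0.4943 -0.5659] q1 -20.0 q6 102.75 jaw -122.70 tq6 0.554 w 0.0362
```

step_arm:
  motion: [0,0,0,0,0,0,0.065,0,0,0,0,0,0,0.065,0,0,0,0,0,0,0.065,0,0,0,0,0,0,0.065,-0.04,0,0,0,0,0,0.065,-0.05,0,0,0,0,0,0.065,-0.05,0,0,0,0,0,0.065,0,0,0,0,0,0,0.065]

```text
time: 66.85
eef_pos: [0.6611, -0.2275, 0.1915]
eef_rot: [[0.013, 0.84, -0.543], [-0.005, -0.543, -0.84], [-1.0, 0.013, -0.003]]
contact_force: [-0.2, 0.4, 0.7]
grip_width: 0.065
```

step_arm:
  motion: [0,-0.048,0,0,0,0,0.065,0,-0.048,0,0,0,0,0.065,0,-0.048,0,0,0,0,0.065,0,-0.048,0,0,0,0,0.065,0,-0.048,0,0,0,0,0.065,0,-0.048,0,0,0,0,0.065,0,0,0,0,0,0,0.065]

```text
time: 67.55
eef_pos: [0.4081, -0.0669, 0.1817]
eef_rot: [[-0.006, 0.841, -0.542], [0.002, -0.542, -0.841], [-1.0, -0.006, 0.002]]
contact_force: [0.0, -0.2, -0.4]
grip_width: 0.0651
```

Run:
```python
from h import *
st()
p,d=read_camera('top');q,e=read_camera('scene'); cv2.imwrite('pics/t40.png',p);cv2.imwrite('pics/s40.png',q)
o=cv2.imread('pics/t20.png'); os_=cv2.imread('pics/s20.png')
def c(im,x,y,s=10,w=32,h=36): return cv2.resize(im[y:y+h,x:x+w],None,fx=s,fy=s,interpolation=2)
A=np.hstack([c(o,268,136,6),c(p,268,136,6),c(o,358,136,6),c(p,358,136,6)])
B=np.hstack([c(os_,255,226,6),c(q,255,226,6),c(os_,169,202,6),c(q,169,202,6)])
cv2.imwrite('pics/cmp.png',np.vstack([A,B]))
```

```text
t 67.55 pos [ 0.4081 -0.0669  0.1817] F [ 0.0215 -0.1532 -0.3912] M [ 0.0432 -0.0212 -0.0192] w 0.0651
rot [[-0.0064, 0.8406, -0.5416], [0.0016, -0.5416, -0.8407], [-1.0, -0.0063, 0.0021]] q [-11.   11.  121.1   0.   48.3 111.8]
```

View pics/cmp.png

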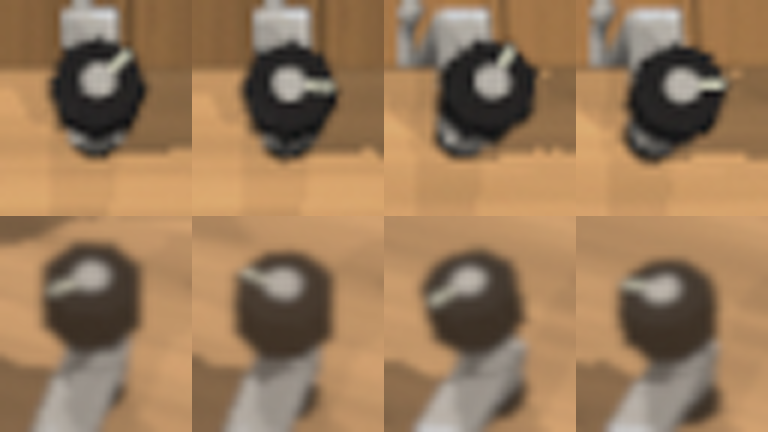

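View pics/s40.png

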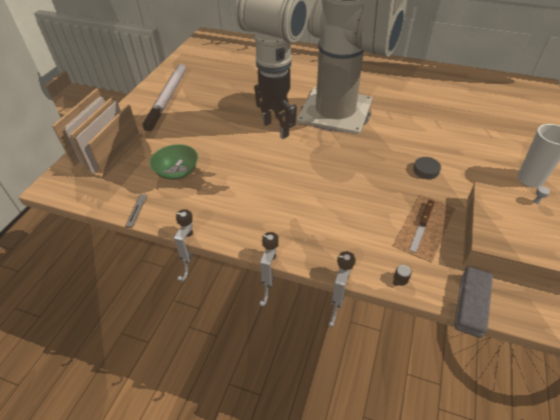

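View pics/t40.png

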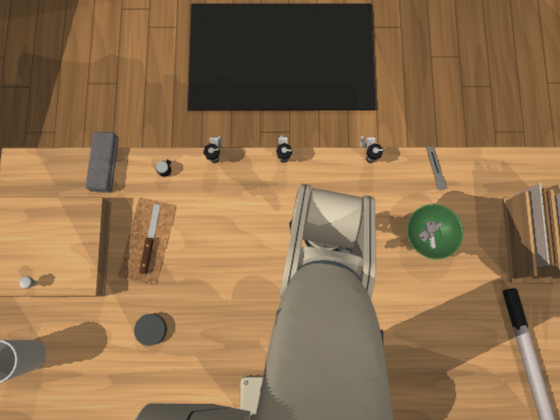

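Run:
```python
from h import *
for q in("feeler","feeler_tip"):
    r={n:finder.tip_of(q,n)[0] for n in("scene","top")}; print(q,tri(r["scene"]["uv"],r["top"]["uv"]),r["scene"]["conf"],r["top"]["conf"])
for n in("top","scene"): print(n,[(np.round(x['uv'],1).tolist(),round(x['conf'],2)) for x in finder.boxes_of("key1",n)[:4]], [np.round(x['uv'],1).tolist() for x in finder.boxes_of("bowl",n)[:1]])
M=np.array([.439,.349]); a=np.radians(-12); R=np.array([[np.cos(a),-np.sin(a)],[np.sin(a),np.cos(a)]])
for P in((.402,.3477),(.535,.3285)): print(R.T@(np.array(P)-M))
p=cv2.imread('pics/t40.png'); o=cv2.imread('pics/t20.png'); cv2.imwrite('pics/fin.png',np.hstack([cv2.resize(p[190:295,110:190],None,fx=4.5,fy=4.5),cv2.resize(p[195:270,395:475],None,fx=4.5,fy=6.3)[:472]]))
```

```text
feeler (array([0.3908, 0.3529, 0.0024]), np.float64(6.175265278392488e-05)) 0.93 0.93
feeler_tip (array([ 0.5347,  0.3355, -0.0037]), np.float64(0.006110032138627667)) 0.93 0.78
top [([431.4, 229.3], 0.54), ([376.2, 150.0], 0.38)] [[437.3, 233.4]]
scene [([175.2, 167.3], 0.64), ([400.6, 274.5], 0.51)] [[173.0, 158.6]]
[-0.0359 -0.009 ]
[ 0.0982 -0.0001]
```

View pics/fin.png

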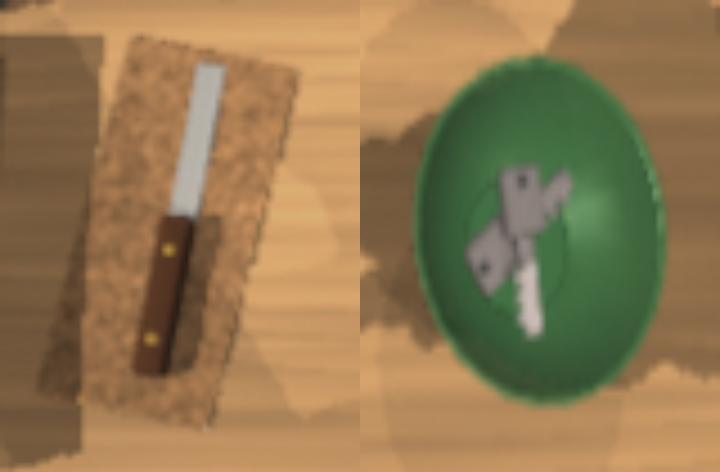

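```bash
python3 -c "
from h import *
print(robot.close_job()); st()"
```

```text
the job is handed in; nothing more can be done
None
the job is handed in; nothing more can be done
```

The job is done and handed in at about 68 s; no verdict was reported.

- **Keys:** I found two keys on the board. Both went into the green bowl, and the last top picture shows both lying on its bottom. No third key showed in either camera.
- **Probing:** At hook1 the blade jammed at the pad's rim with about 9 N, so that clamp is sound and I left its knob alone. At hook2 and hook3 the blade slid in freely to about 12 mm past the middle of the pad, so both are loose.
- **Tightening:** I turned the hook2 knob about 317° clockwise to the touch and 90° more, and the hook3 knob about 326° and 90° more. I took the touch from the jump in turning torque, which places it to within about 4° each time. In the last pictures the pointer marks have moved by about what those turns predict (47° and 57°), so the knobs did not slip in the grip.
- **Feeler:** It is back flat on its mat. From the pictures its origin is roughly 36–50 mm to the -x side of the mat's centre, well inside the limits, with the tip pointing as before.
- **Other things:** The bowl, case, tyre lever and bike light look unmoved in the pictures.

**Checks that disagreed:**
- The two cameras differed by 2 to 3 mm in x.
- At hook3 two torque readings just after the touch came out low. A repeat turn and the steadied reading showed the stiffer resistance clearly.
- The finder's last estimate of the feeler tip was off by about 6 mm between the two views.

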